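# Put the squeeze bottles away in the push-latch drawer

## Task

The glue bottles have been left out on the bench with their push-pull caps up. Push every cap fully down so that nothing dries out, stand all the bottles upright in the drawer of the small plywood unit (it has no handle: press its front in and let go and it springs out, then pull it fully open) and push the drawer shut again until its latch catches and it stays in. Leave the sanding block, the tape roll and the flat brush where they lie.

Things in the scene. Friction and masses are not known exactly. Their poses are not given: they have to be found in the camera images.
- unit: Plywood bench-top drawer unit, fixed on the table: carcass 225 mm deep (x), 250 wide (y), 115 high, with one handle-less drawer whose front stands 16 mm proud of it when shut. Origin: centre of the underside; -x points out of the front (to the robot), z up. Sides and top board 12 mm. A masking tape roll (24 mm high) and a lidded pot (30 mm) are fixed on the rear half of its top.
- drawer (a joint): How far the drawer is out (m, along the unit's -x). 0 = latched shut. Push it about 10 mm further in, to its stop at -0.0105, and let go: a spring throws it out to about 0.05, where it stays. To close, push it in past 0 to the same stop and let go: the latch catches at 0. Each full push changes the state: pushing a latched drawer releases it again. Outer end stop 0.136.
- ejector (a joint): Spring plunger behind the drawer, hidden; it shows what pushes back. It touches the drawer only while the drawer is out less than 0.045 and then reads the same as joint drawer (else 0.045). Its push: 4 N at 0.045, 8 N at 0, 9 N at the stop; with friction the hand needs 10 to 11 N there. Beyond 0.045 the drawer slides against about 1.2 N.
- drawer_front (a point): Middle of the upper edge of the drawer's front face, 101 mm above the table; axes as the unit's. The front panel is 20 mm thick (from here to +20 mm in x), 222 wide, 89 high (z = 12 to 101 mm), plain but for a flat card holder 66 mm to +y. When the drawer has sprung out, the panel's upper edge stands free and can be pinched: behind it the drawer is open.
- drawer_in (a point): Centre of the drawer's inner floor, 18 mm above the table, 81 mm behind the front face; axes as the unit's. Inside 122 mm (x) by 214 (y); side and back walls reach 39 mm above the floor. Four bottles fit in a row along y, 50 mm apart. The carcass leaves 85 mm above this floor: a bottle with cap down (80 mm) passes, one with cap up (90 mm) strikes it and the drawer cannot shut.
- tile_cutter: Tile cutter, fixed, behind and beside the work: blue base 500 x 190 x 22 mm, its nearest corner about x = 0.47, y = -0.01; its rails stand up to 110 mm and its red lever handle, from x = 0.60, y = 0.09 to x = 0.57, y = -0.01, up to 260 mm: carry things round or above it. Origin: middle of the underside.
- bottle1: Off-white squeeze bottle with a brown paper band, upright: round body 44 mm across up to 48 mm height, then a shoulder; grey push-pull cap 26 mm across on top. 80 mm high with the cap down, 90 mm with it up; 0.13 kg. Origin: centre of its underside; z is its long axis. Three or four such bottles are present; absent ones read None.
- bottle1_cap (a joint): Push-pull cap of bottle1: 0 = pushed fully down (shut, top 80 mm above the bottle's underside), 0.010 = pulled up (open), m along the bottle's z. A detent holds it at both ends; pushing it down takes about 6 N; past half its travel it snaps home.
- bottle2: Off-white squeeze bottle with a brown paper band, upright: round body 44 mm across up to 48 mm height, then a shoulder; grey push-pull cap 26 mm across on top. 80 mm high with the cap down, 90 mm with it up; 0.13 kg. Origin: centre of its underside; z is its long axis. Three or four such bottles are present; absent ones read None.
- bottle2_cap (a joint): Push-pull cap of bottle2: 0 = pushed fully down (shut, top 80 mm above the bottle's underside), 0.010 = pulled up (open), m along the bottle's z. A detent holds it at both ends; pushing it down takes about 6 N; past half its travel it snaps home.
- bottle3: Off-white squeeze bottle with a brown paper band, upright: round body 44 mm across up to 48 mm height, then a shoulder; grey push-pull cap 26 mm across on top. 80 mm high with the cap down, 90 mm with it up; 0.13 kg. Origin: centre of its underside; z is its long axis. Three or four such bottles are present; absent ones read None.
- bottle3_cap (a joint): Push-pull cap of bottle3: 0 = pushed fully down (shut, top 80 mm above the bottle's underside), 0.010 = pulled up (open), m along the bottle's z. A detent holds it at both ends; pushing it down takes about 6 N; past half its travel it snaps home.
- bottle4: Off-white squeeze bottle with a brown paper band, upright: round body 44 mm across up to 48 mm height, then a shoulder; grey push-pull cap 26 mm across on top. 80 mm high with the cap down, 90 mm with it up; 0.13 kg. Origin: centre of its underside; z is its long axis. Three or four such bottles are present; absent ones read None.
- bottle4_cap (a joint): Push-pull cap of bottle4: 0 = pushed fully down (shut, top 80 mm above the bottle's underside), 0.010 = pulled up (open), m along the bottle's z. A detent holds it at both ends; pushing it down takes about 6 N; past half its travel it snaps home.
- sandpaper_block: Sanding block, 63 x 104 x 32 mm, a bystander lying near the front edge of the table. Origin: centre of its underside.
- tape_roll: Roll of red tape, 56 mm across, 18 mm high, a bystander near the front edge of the table. Origin: centre of its underside.
- brush_flat: Flat brush with wooden handle, 42 x 224 x 12 mm, a bystander at the left of the work. Origin: centre of its underside.
Things that resemble listed ones, but are neither listed nor needed, are in the scene too. Leave any pink or purple look-alike of the bottle3 alone.

How it is judged:
By the outcome, as a careful person would: the job done as asked, in the order asked, and still so for the second after the job is handed in, with the robot touching nothing.
Of bottle1, bottle2, bottle3, bottle4 only 3 to 4 are there at a start; the rules pass over those that are not, and their reading is None.
At some moment in a run one of bottle1, bottle2, bottle3, bottle4 may be knocked a few centimetres aside while the robot is not near it.
Once in a run the grip may slacken for a moment while it holds something.
It also fails if it takes over 210 s, if anything falls off the work surface, if the arm or the gripper's body presses on something with over 40 N, if the wrist force passes 120 N, or if a joint passes its speed limit or range.

## Robot

A 7-joint arm with a two-finger parallel gripper is mounted at the origin on a cart in front of the work surface, level with it; the furniture and walls round the work are solid. World frame = base frame: x ahead of the robot, y to its left, z up, the work surface at z = 0. Lengths are in m, angles in rad, forces in N, time in s.
With the tool pointing down it reaches from about 0.35 to 0.9 m from the base axis. Payload 8.1 kg.
Tool frame: the origin (TCP) lies midway between the tips of the shut fingers; the grasp point (between the pads) lies 19 mm behind it; z points along the fingers, y is the line along which they close (so a half turn about z gives the same grasp; the last joint's range is limited). The gripper opens to 92 mm and grips with 3 to 60 N. Pads are 19 mm wide; open, the fingers measure 130 mm over their backs; the gripper's body (75 mm by 190 mm) begins 47 mm behind the grasp point.
Start: joints at [1.047, 0.434, 0.025, 1.573, -0.012, 1.134, -0.075], TCP at [0.255, -0.571, 0.191] pointing down, gripper open.
Joint ranges: [-2.62, 2.62], [-0.44, 2.09], [-1.27, 1.32], [0.08, 2.57], [-1.32, 4.46], [0.12, 2], [-2.74, 2.74]. Speed limits (rad/s): [2.22, 2.22, 3.01, 3.01, 3.14, 3.14, 3.14].

## Interface

Orientations are given as a rotation vector (axis times angle).
In Python, from cell import arm gives the robot as it stands.
- The arm moves only by the tool carry_out, never from a script. Its arguments are lists of equal length, an entry for each row: "claw": the finger opening in cm, from 0 to 9.18; "delta_pos": the shift along the tool's x, y, z in cm, a list of three; "angular": the turn, a rotation vector about the tool's x, y, z in rad, a list of three. In form: {"claw": [claw, ...], "delta_pos": [[dx, dy, dz], ...], "angular": [[ax, ay, az], ...]}. A call has 1 to 20 rows; each row shifts and turns the commanded pose from where the row before left it, along the tool's axes as they then stand; what a row does not reach is not made up. A row lasts 1/10 s, in which the tool goes at most 50 mm and 8.59 degrees, less where a joint would pass 70% of its speed; a pose out of reach is approached as far as the arm can. A call with a gripper value outside its range is refused whole. The fingers move at their own pace and stop on an object; "force" is the grip in N (left out, the last holds). Time passes only in rows, so rows that do not move let the fingers close. It gives the time, the measured TCP pose, the force, the opening and the grip force at its end, in the units of the state.
- arm.observe(): the state, without advancing time (a new reading comes with each control period).
- arm.get_image(name): name is "scene" or "side" or "wrist"; returns a dict with "frame" (480x640x3 uint8, red, green, blue), "mtx" (3x3 intrinsics, pixels), "T" (4x4, takes a point from camera to world coordinates). Camera axes: x right, y down, z forward; pixel columns grow to the right and rows downward; lengths in m; the calibration is good to about 2 mm. A picture is of the moment at which its call begins. There is no depth.
- arm.sign_off(): hands the job in; it is judged then, once.
Trained networks look in a picture, given as the dict that the camera call returned (one of the last four; its "shot" number tells which), for a name from the list of things; names that differ only in an ending like _2 or _b are one class to them, and where a whole thing is asked for, a point or a joint stands for the part that bears it (a point fixed in the world has none). Each returns a list of dicts, best first, with "conf" (0 to 1); they miss things now and then, are a little off and sometimes report something else, mostly with a low value. They report only what shows in the picture. A call takes as long as a camera call. They do not tell look-alikes from the thing itself.
- arm.look_for(label, picture): "centre" ([column, row] as shares, 0 to 1, of the picture: columns of its width, rows of its height, amid what is visible of it).
- arm.trace(label, picture): "region" (480x640 bool, what is visible of it) and "centre" ([column, row] as shares, 0 to 1, of the picture: columns of its width, rows of its height, amid what is visible of it).
- arm.place_of(label, picture): "centre" ([column, row] as shares, 0 to 1, of the picture: columns of its width, rows of its height: a listed point, or the origin of a listed thing).
The state is a dict: "clock": time; "joints": joint angles; "dq": joint speeds; "joint_efforts": joint torques, N m; "position": TCP position; "ee_rot": TCP orientation; "force": force on the tool from outside, world axes, zero at the start; "ft_torque": the same for the moment, N m; "width": opening from 0.0 (shut) to 1.0 (fully open); "gripper_force": force on a finger pad.
Only numpy, scipy, OpenCV 4.12 (cv2) and the standard library are available. Lean on these libraries where they do the work, as an engineer would, in place of code of your own. Each camera call takes 0.05 s, during which the arm holds its last target. There are 200 camera calls.

## Working session

There is one attempt and no reset: what is moved stays moved. The work goes in short steps, Python scripts to look and compute and a tool call to move; the robot and the scene stay as the last step left them, time stands still between calls to the robot, and variables do not carry over. Pictures are saved under pics/ and viewed, at most 14 in all, crops included, and the job is handed in when it is done.

Besides the shell and the picture viewer there is one more tool, called after "Call:" by a JSON object that holds its "fn" and its "kwargs". carry_out: Moves the arm, as the interface text tells. Its arguments: {"type":"object","properties":{"claw":{"type":"array","items":{"type":"number"}},"delta_pos":{"type":"array","items":{"type":"array","items":{"type":"number"}}},"angular":{"type":"array","items":{"type":"array","items":{"type":"number"}}},"force":{"type":"number"}},"required":["claw","delta_pos","angular"]}

```bash
mkdir -p pics; cat > h.py <<'E'
import numpy as np, cv2
from cell import arm
from scipy.spatial.transform import Rotation as R
def ray(im,c):
    h,w=im["frame"].shape[:2]; px=np.array([c[0]*w,c[1]*h,1.])
    T=np.array(im["T"]); d=T[:3,:3]@np.linalg.solve(np.array(im["mtx"]),px); return T[:3,3],d
def at(im,c,z):
    o,d=ray(im,c); return o+d*(z-o[2])/d[2]
def proj(im,p):
    T=np.array(im["T"]); q=np.array(im["mtx"])@(T[:3,:3].T@(np.array(p)-T[:3,3])); return q[:2]/q[2]
def save(im,n): cv2.imwrite(f"pics/{n}.png",im["frame"][:,:,::-1])
def st():
    s=arm.observe(); print(s["clock"],np.round(s["position"],4),np.round(s["ee_rot"],3),"F",np.round(s["force"],1),"w",round(s["width"],3),"g",s["gripper_force"])
    return s
E
python3 - <<'E'
from h import *
s=st(); print(R.from_rotvec(s["ee_rot"]).as_matrix().round(3))
for n in ["scene","side"]:
    im=arm.get_image(n); save(im,n+"0"); print(n,np.round(im["T"],3).tolist())
    for l,z in [("bottle1",0),("drawer_front",.101),("drawer_in",.018),("unit",0),("sandpaper_block",0),("tape_roll",0),("brush_flat",0)]:
        for d in arm.place_of(l,im): print(l,round(d["conf"],2),(np.array(d["centre"])*[640,480]).round(),at(im,d["centre"],z).round(3))
E
```

```text
0.0 [ 0.255  -0.57    0.1901] [-3.071e+00 -6.560e-01  1.000e-03] F [-0.5  0.9 -0.2] w 0.996 g 0.0
[[ 0.913  0.408 -0.001]
 [ 0.408 -0.913  0.001]
 [-0.    -0.002 -1.   ]]
scene [[-0.639, -0.486, 0.596, -0.14], [-0.769, 0.421, -0.481, 0.744], [-0.018, -0.766, -0.643, 0.851], [0.0, 0.0, 0.0, 1.0]]
bottle1 0.98 [392. 259.] [0.435 0.012 0.   ]
bottle1 0.91 [293. 329.] [0.422 0.361 0.   ]
bottle1 0.85 [394. 228.] [ 0.522 -0.093  0.   ]
bottle1 0.76 [331. 300.] [0.433 0.234 0.   ]
bottle1 0.64 [184. 311.] [0.639 0.53  0.   ]
drawer_front 0.68 [385. 177.] [ 0.63  -0.153  0.101]
drawer_front 0.64 [412. 165.] [ 0.62  -0.267  0.101]
drawer_in 0.55 [388. 177.] [ 0.707 -0.259  0.018]
unit 0.77 [373. 176.] [ 0.76  -0.247  0.   ]
sandpaper_block 0.94 [436. 253.] [ 0.373 -0.102  0.   ]
tape_roll 0.49 [479. 223.] [ 0.373 -0.3    0.   ]
brush_flat 0.89 [219. 394.] [0.39 0.58 0.  ]
side [[-0.906, 0.245, -0.345, 1.199], [0.422, 0.553, -0.719, 1.476], [0.015, -0.797, -0.604, 1.213], [0.0, 0.0, 0.0, 1.0]]
bottle1 0.88 [374. 264.] [0.431 0.247 0.   ]
bottle1 0.69 [394. 283.] [0.42  0.353 0.   ]
bottle1 0.66 [306. 213.] [ 0.519 -0.103  0.   ]
bottle1 0.65 [353. 346.] [0.654 0.529 0.   ]
bottle1 0.62 [342. 226.] [0.433 0.019 0.   ]
drawer_front 0.63 [259. 176.] [ 0.638 -0.251  0.101]
drawer_in 0.28 [259. 174.] [ 0.592 -0.393  0.018]
unit 0.81 [226. 207.] [ 0.77  -0.253  0.   ]
unit 0.19 [342. 202.] [ 0.366 -0.116  0.   ]
sandpaper_block 0.74 [340. 200.] [ 0.371 -0.126  0.   ]
tape_roll 0.48 [319. 176.] [ 0.372 -0.313  0.   ]
brush_flat 0.56 [446. 329.] [0.383 0.581 0.   ]
brush_flat 0.56 [373. 264.] [0.433 0.245 0.   ]
```

View pics/scene0.png

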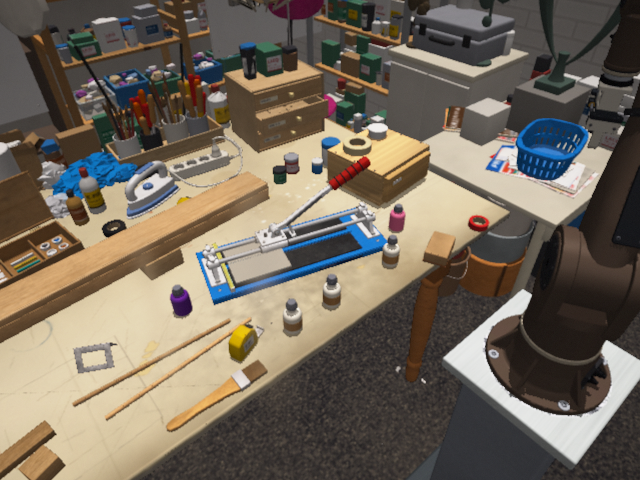

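View pics/side0.png

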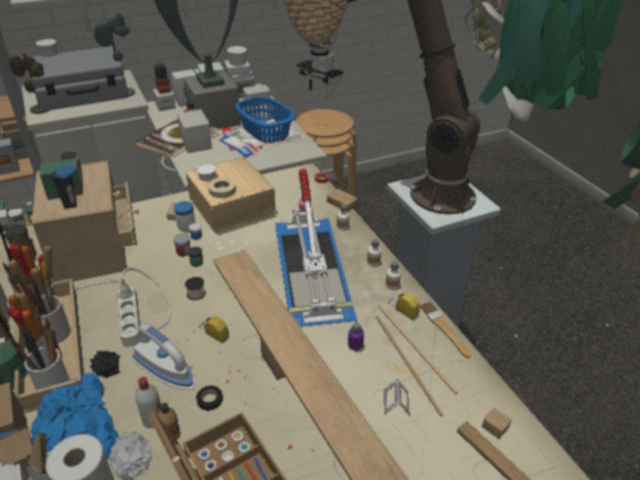

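The scene shows three white bottles at pixels (392,250), (331,292) and (292,317). The pink one is at (397,218) and the purple one at (180,300). The unit is at (380,165) and its front faces the robot. The side view agrees. The grip will start with a look at the unit from the wrist.

Call:
{"fn": "carry_out", "kwargs": {"claw": [9,9,9,9,0,0,0,0,0,0,0,0,0,0,0,0], "delta_pos": [[0,0,-4],[0,0,-4],[0,0,-4],[0,0,-4],[0,0,0],[0,0,0],[0,0,0],[2,-4,0],[2,-4,0],[2,-4,0],[2,-4,0],[2,-4,0],[2,-4,0],[2,-4,0],[2,-4,0],[0,0,0]], "angular": [[0,0,0],[0,0,0],[0,0,0],[0,0,0],[0,0,0.14],[0,0,0.14],[0,0,0.14],[0,0,0],[0,0,0],[0,0,0],[0,0,0],[0,0,0],[0,0,0],[0,0,0],[0,0,0],[0,0,0]]}}

```text
clock: 2.4
position: [0.4181, -0.2439, 0.3512]
ee_rot: [-3.14, -0.017, -0.003]
force: [0.6, -0.8, -0.2]
width: 0.016
gripper_force: 0.0
```

```bash
python3 - <<'E'
from h import *
s=st(); im=arm.get_image("wrist"); save(im,"w1"); print(np.round(im["T"],3).tolist())
for l,z in [("bottle1",0),("drawer_front",.101),("unit",0),("sandpaper_block",0)]:
    for d in arm.place_of(l,im): print(l,round(d["conf"],2),(np.array(d["centre"])*[640,480]).round(),at(im,d["centre"],z).round(3))
sc=arm.get_image("scene")
c=sc["frame"][120:220,310:450]; c=cv2.resize(c,None,fx=5,fy=5,interpolation=cv2.INTER_CUBIC); cv2.imwrite("pics/unit.png",c[:,:,::-1])
for p in [(197,268),(212,298),(388,247)]: print(at(sc,(p[0]/640,p[1]/480),.022).round(3))
E
```

```text
2.4 [ 0.4181 -0.2439  0.3512] [-3.14e+00 -1.70e-02 -3.00e-03] F [ 0.6 -0.8 -0.2] w 0.016 g 0.0
[[0.012, -0.954, -0.3, 0.499], [-1.0, -0.012, -0.001, -0.244], [-0.003, 0.3, -0.954, 0.546], [0.0, 0.0, 0.0, 1.0]]
bottle1 0.96 [217. 110.] [ 0.52 -0.1   0.  ]
bottle1 0.78 [137. 168.] [0.437 0.026 0.   ]
drawer_front 0.93 [338.   1.] [ 0.626 -0.263  0.101]
sandpaper_block 0.68 [232. 211.] [ 0.373 -0.112  0.   ]
[0.73  0.44  0.022]
[0.611 0.464 0.022]
[0.461 0.002 0.022]
```

View pics/w1.png

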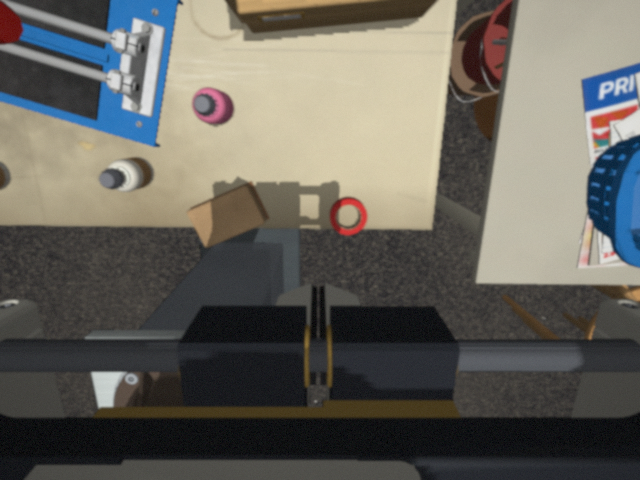

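View pics/unit.png

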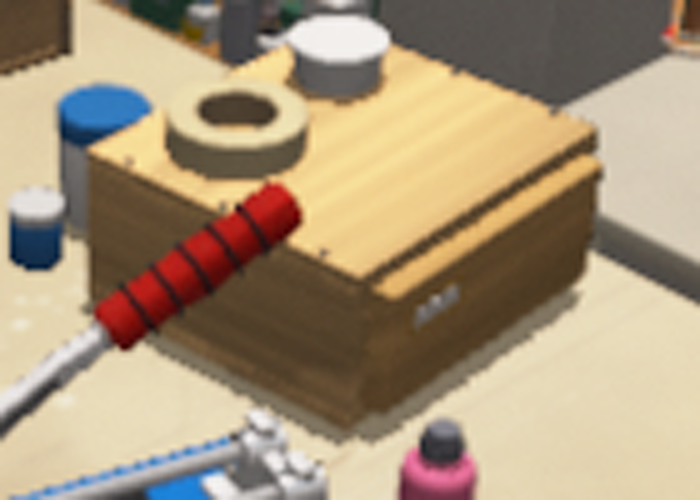

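The wrist picture shows the unit's front at the top edge, from (245,25) to (432,5), so it is yawed a few degrees. I'll move forward to see all of it.

Call:
{"fn": "carry_out", "kwargs": {"claw": [0,0,0,0], "delta_pos": [[3,0,-3],[3,0,-3],[3,0,-2],[0,0,0]], "angular": [[0,0,0],[0,0,0],[0,0,0],[0,0,0]]}}

```text
clock: 3.1
position: [0.5084, -0.2508, 0.432]
ee_rot: [3.141, 0.002, 0.005]
force: [0.0, 0.1, -0.6]
width: 0.008
gripper_force: 0.0
```

```bash
python3 - <<'E'
from h import *
s=st(); im=arm.get_image("wrist"); save(im,"w2")
for l,z in [("drawer_front",.101),("unit",0),("drawer_in",.018)]:
    for d in arm.place_of(l,im): print(l,round(d["conf"],2),(np.array(d["centre"])*[640,480]).round(),at(im,d["centre"],z).round(3))
for l in ["drawer","unit"]:
  for d in arm.trace(l,im):
    m=d["region"].astype(np.uint8); ys,xs=np.nonzero(m); print(l,d["conf"],xs.min(),xs.max(),ys.min(),ys.max())
    c=max(cv2.findContours(m,0,2)[0],key=cv2.contourArea); print(cv2.approxPolyDP(c,4,True)[:,0].tolist())
E
```

```text
3.1 [ 0.5084 -0.2508  0.432 ] [3.141e+00 2.000e-03 5.000e-03] F [ 0.   0.1 -0.6] w 0.008 g 0.0
drawer_front 0.98 [326.  97.] [ 0.628 -0.262  0.101]
unit 0.71 [320.  15.] [ 0.751 -0.253  0.   ]
drawer 0.61 246 409 79 109
[[409, 79], [250, 94], [246, 104], [264, 109], [395, 96], [408, 90]]
unit 0.69 219 422 0 110
[[219, 0], [232, 90], [250, 108], [395, 96], [421, 75], [421, 0]]
```

View pics/w2.png

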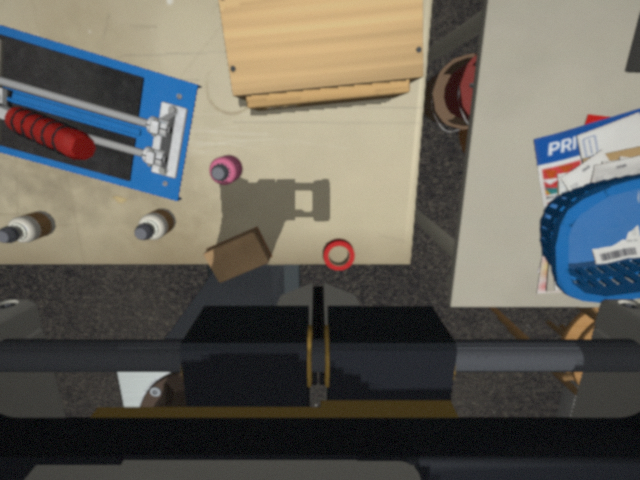

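```bash
python3 - <<'E'
from h import *
im=arm.get_image("wrist")
f=lambda p,z: at(im,(p[0]/640,p[1]/480),z)
g=cv2.cvtColor(im["frame"],cv2.COLOR_RGB2GRAY)
for a,b,z in [((234,97),(423,79),.115),((248,108),(410,95),.101)]:
    A,B=f(a,z),f(b,z); d=A-B; print(A.round(3),B.round(3),np.hypot(*d[:2]),"yaw",np.degrees(np.arctan2(-d[0],d[1])))
c=cv2.resize(im["frame"][60:130,210:440],None,fx=3.4,fy=3.4,interpolation=cv2.INTER_CUBIC);cv2.imwrite("pics/f.png",c[:,:,::-1])
E
```

```text
[ 0.62  -0.141  0.115] [ 0.642 -0.386  0.115] 0.24618511961418266 yaw 5.06177625937717
[ 0.607 -0.156  0.101] [ 0.624 -0.374  0.101] 0.21887247909566787 yaw 4.317252985776674
```

View pics/f.png

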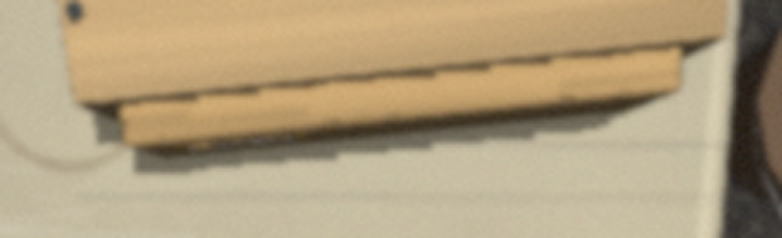

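The drawer's front edge is centred near (0.626,-0.263), with the unit yawed +0.098 rad. Next I'll measure the bottles from above.

Call:
{"fn": "carry_out", "kwargs": {"claw": [0,0,0,0,0,0,0,0,0,0,0], "delta_pos": [[-1.1,-4,0.8],[-1.1,-4,0.8],[-1.1,-4,0.8],[-1.1,-4,0.8],[-1.1,-4,0.8],[-1.1,-4,0.8],[-1.1,-4,0.8],[-1.1,-4,0.8],[-1.1,-4,0.8],[-1.1,-4,0.8],[0,0,0]], "angular": [[0,0,0],[0,0,0],[0,0,0],[0,0,0],[0,0,0],[0,0,0],[0,0,0],[0,0,0],[0,0,0],[0,0,0],[0,0,0]]}}

```text
clock: 4.55
position: [0.3918, 0.1543, 0.3502]
ee_rot: [-3.141, -0.013, 0.001]
force: [-0.4, -0.3, 0.3]
width: 0.006
gripper_force: 0.0
```

```bash
cat >> h.py <<'E'
def caps(im,z):
    "cap tops by grey blob inside bottle region"
    out=[]
    for d in arm.trace("bottle1",im):
        m=d["region"]; hsv=cv2.cvtColor(im["frame"],cv2.COLOR_RGB2HSV)
        col=np.median(hsv[m],axis=0)
        ys,xs=np.nonzero(m&(hsv[...,2]<140)&(hsv[...,1]<90))
        c=np.array([np.median(xs)/640,np.median(ys)/480]) if len(xs) else None
        out.append((d["conf"],col,len(xs),None if c is None else at(im,c,z).round(4)))
    return out
E
python3 - <<'E'
from h import *
s=st(); im=arm.get_image("wrist"); save(im,"w3")
for d in arm.place_of("bottle1",im): print(round(d["conf"],2),(np.array(d["centre"])*[640,480]).round(),at(im,d["centre"],0).round(4))
for d in arm.place_of("bottle1_cap",im): print("cap",round(d["conf"],2),(np.array(d["centre"])*[640,480]).round())
for c in caps(im,.088): print(c)
E
```

```text
4.55 [0.3918 0.1543 0.3502] [-3.141e+00 -1.300e-02  1.000e-03] F [-0.4 -0.3  0.3] w 0.006 g 0.0
0.94 [502.  90.] [ 0.523 -0.1    0.   ]
0.93 [180. 157.] [0.4263 0.3573 0.    ]
0.78 [409. 153.] [0.4355 0.0227 0.    ]
0.63 [261. 156.] [0.4291 0.2389 0.    ]Traceback (most recent call last):
  File "<stdin>", line 4, in <module>
ValueError: it knows: bottle, brush_flat, drawer_front, drawer_in, sandpaper_block, tape_roll, tile_cutter, unit
```

View pics/w3.png

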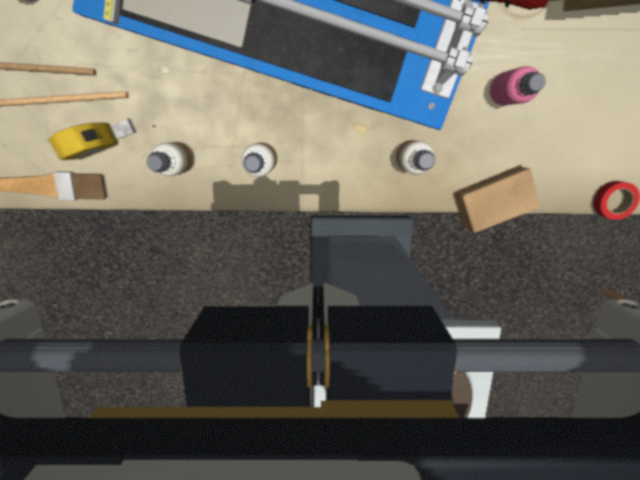

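Caps show at (160,159), (255,160) and (424,160). I'll work out their positions from these.

```bash
python3 - <<'E'
from h import *
im=arm.get_image("wrist")
for p in [(160,159),(255,160),(424,160)]: print(at(im,(p[0]/640,p[1]/480),.089).round(4))
for c in caps(im,.089): print(c)
E
```

```text
[0.4356 0.3435 0.089 ]
[0.4348 0.2268 0.089 ]
[0.4356 0.0189 0.089 ]
(0.85, array([ 25.,  20., 138.]), 532, array([0.4308, 0.3416, 0.089 ]))
(0.69, array([ 25.,  16., 158.]), 287, array([0.4336, 0.2268, 0.089 ]))
(0.67, array([138., 130.,  51.]), 41, array([0.6018, 0.4707, 0.089 ]))
(0.64, array([ 23. ,  20. , 150.5]), 430, array([0.4379, 0.0412, 0.089 ]))
(0.64, array([170., 108., 117.]), 408, array([ 0.5201, -0.0836,  0.089 ]))
(0.15, array([ 17., 108., 191.]), 87, array([0.4007, 0.4598, 0.089 ]))
```

```bash
python3 - <<'E'
from h import *
im=arm.get_image("wrist")
F=im["frame"]
T=[cv2.resize(F[135:185,x-40:x+40],None,fx=5,fy=5,interpolation=cv2.INTER_CUBIC) for x in (170,258,415)]
cv2.imwrite("pics/z.png",cv2.resize(np.vstack([np.hstack(T[:2]),np.hstack([T[2],T[2]*0])]),None,fx=1,fy=1)[:,:,::-1])
print([at(im,(x/640,158/480),.089).round(4)[:2].tolist() for x in (150,155,160,250,255,424)], proj(im,[.43,.35,.09]),proj(im,[.43,.35,0]))
E
```

```text
[[0.4385, 0.3543], [0.4385, 0.3481], [0.4385, 0.342], [0.4385, 0.2314], [0.4385, 0.2252], [0.4385, 0.0176]] [154.05477107 165.10386209] [180.40170642 158.80472457]
```

View pics/z.png

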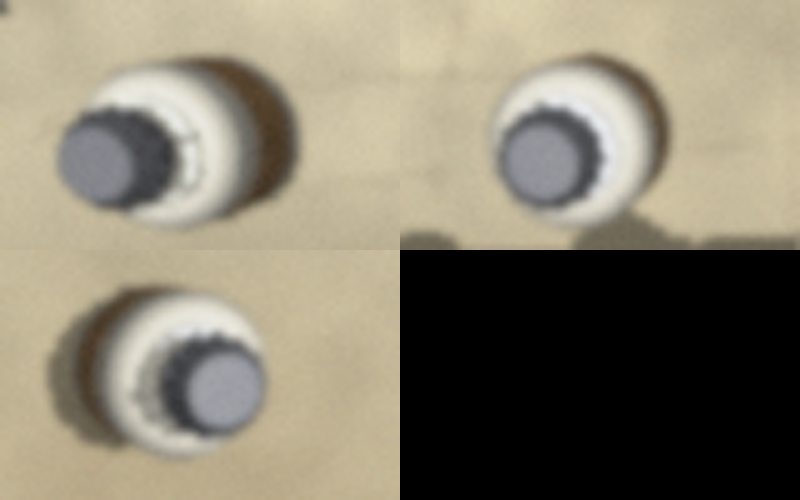

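Cap centres by eye are C (149,167), B (246,167) and A (420,163). That puts C at (.427,.356), B at (.428,.238) and A at (.434,.022). I'll press B first.

Call:
{"fn": "carry_out", "kwargs": {"claw": [0,0,0,0,0,0,0,0,0,0,0,0,0,0,0], "delta_pos": [[1.8,-4.2,0],[1.8,-4.2,0],[0,0,4],[0,0,4],[0,0,4],[0,0,4],[0,0,4],[0,0,3],[0,0,1.5],[0,0,0.5],[0,0,0.5],[0,0,0.5],[0,0,0.3],[0,0,0.2],[0,0,0]], "angular": [[0,0,0],[0,0,0],[0,0,0],[0,0,0],[0,0,0],[0,0,0],[0,0,0],[0,0,0],[0,0,0],[0,0,0],[0,0,0],[0,0,0],[0,0,0],[0,0,0],[0,0,0]]}}

```text
clock: 6.3
position: [0.4308, 0.2337, 0.086]
ee_rot: [-3.142, -0.001, -0.001]
force: [0.1, -0.1, -0.2]
width: 0.005
gripper_force: 0.0
```

Call:
{"fn": "carry_out", "kwargs": {"claw": [0,0,0,0], "delta_pos": [[0,0,0.3],[0,0,0.3],[0,0,0.3],[0,0,0]], "angular": [[0,0,0],[0,0,0],[0,0,0],[0,0,0]]}}

```text
clock: 6.7
position: [0.4304, 0.2334, 0.0764]
ee_rot: [3.141, 0.001, -0.001]
force: [0.7, 0.1, 0.6]
width: 0.004
gripper_force: 0.0
```

```bash
python3 - <<'E'
from h import *
st(); im=arm.get_image("wrist"); save(im,"w4")
F=im["frame"]; cv2.imwrite("pics/w4.png",cv2.resize(F[150:480,160:480],None,fx=1.8,fy=1.8)[:,:,::-1]); print(proj(im,[.4304,.2334,.0764]), proj(im,[.428,.238,.08]))
for d in arm.place_of("bottle1",im): print(round(d["conf"],2),(np.array(d["centre"])*[640,480]).round(),at(im,d["centre"],0).round(4))
E
```

```text
6.7 [0.4304 0.2334 0.0764] [ 3.141e+00  1.000e-03 -1.000e-03] F [0.7 0.1 0.6] w 0.004 g 0.0
[317.4106839 273.1775714] [309.31712063 279.51226224]
0.72 [160. 241.] [0.4251 0.3567 0.    ]
0.65 [315. 238.] [0.4281 0.2357 0.    ]
0.64 [591. 232.] [0.4335 0.0216 0.    ]
```

View pics/w4.png

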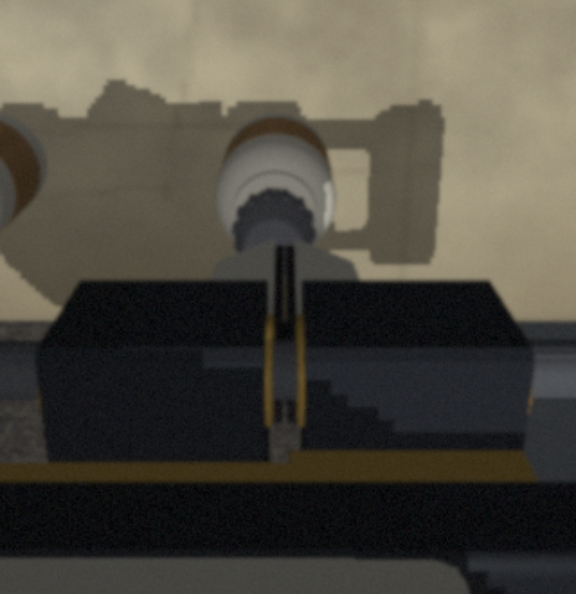

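The fingertips sit over the cap at about (317,286) in the full picture, but no force shows. I'll push a little lower.

Call:
{"fn": "carry_out", "kwargs": {"claw": [0,0,0], "delta_pos": [[0,-0.3,0.2],[0,0,0.2],[0,0,0]], "angular": [[0,0,0],[0,0,0],[0,0,0]]}}

```text
clock: 7.1
position: [0.4306, 0.2367, 0.0726]
ee_rot: [3.141, 0.002, -0.0]
force: [0.5, 0.9, -0.1]
width: 0.009
gripper_force: 0.0
```

```bash
python3 - <<'E'
from h import *
st(); L=[]
for n in ["scene","side"]:
    im=arm.get_image(n); u,v=proj(im,[.43,.237,.07]).astype(int); print(n,u,v, proj(im,[.4306,.2367,.0726]),proj(im,[.428,.238,.08]))
    L.append(cv2.resize(im["frame"][v-35:v+35,u-40:u+40],(400,350),interpolation=cv2.INTER_CUBIC))
im=arm.get_image("wrist"); L.append(cv2.resize(im["frame"][220:320,250:380],(455,350),interpolation=cv2.INTER_CUBIC)[:,:400-400 or None])
cv2.imwrite("pics/chk.png",np.hstack(L[:2])[:,:,::-1])
E
```

```text
7.1 [0.4306 0.2367 0.0726] [ 3.141e+00  2.000e-03 -0.000e+00] F [ 0.5  0.9 -0.1] w 0.009 g 0.0
scene 330 281 [330.78742641 280.12903746] [331.11943981 278.78083774]
side 374 245 [374.24140866 244.51335213] [375.31794056 242.69863118]
```

View pics/chk.png

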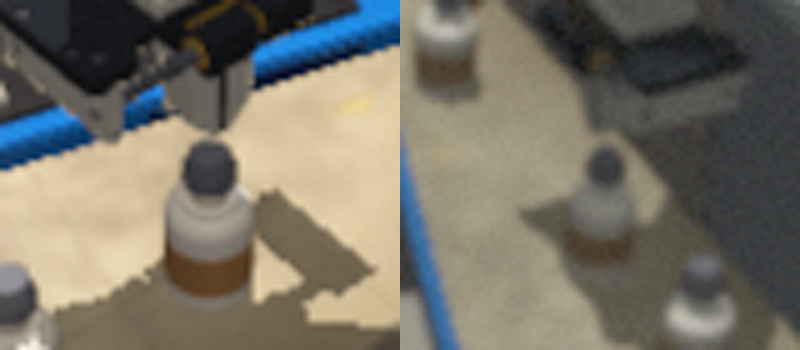

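Both views show the finger tips still a little above the cap: scene tip at (210,130) and cap top at (208,145). The real tips must therefore lie above the reported TCP. I'll descend until force shows.

Call:
{"fn": "carry_out", "kwargs": {"claw": [0,0,0,0], "delta_pos": [[0,0,0.3],[0,0,0.3],[0,0,0.2],[0,0,0]], "angular": [[0,0,0],[0,0,0],[0,0,0],[0,0,0]]}}

```text
clock: 7.65
position: [0.4305, 0.2364, 0.0644]
ee_rot: [3.141, 0.001, -0.001]
force: [-0.1, -0.0, 0.2]
width: 0.005
gripper_force: 0.0
```

Call:
{"fn": "carry_out", "kwargs": {"claw": [0,0,0], "delta_pos": [[0,0,0.3],[0,0,0.2],[0,0,0]], "angular": [[0,0,0],[0,0,0],[0,0,0]]}}

```text
clock: 7.95
position: [0.4305, 0.2365, 0.0595]
ee_rot: [3.141, 0.001, -0.001]
force: [-0.0, 0.4, -0.1]
width: 0.005
gripper_force: 0.0
```

```bash
python3 - <<'E'
from h import *
st(); L=[]
for n in ["scene","side"]:
    im=arm.get_image(n); u,v=proj(im,[.43,.237,.07]).astype(int)
    L.append(cv2.resize(im["frame"][v-35:v+35,u-40:u+40],(400,350),interpolation=cv2.INTER_CUBIC))
cv2.imwrite("pics/chk2.png",np.hstack(L[:2])[:,:,::-1])
E
```

```text
7.95 [0.4305 0.2365 0.0595] [ 3.141e+00  1.000e-03 -1.000e-03] F [-0.   0.4 -0.1] w 0.005 g 0.0
```

View pics/chk2.png

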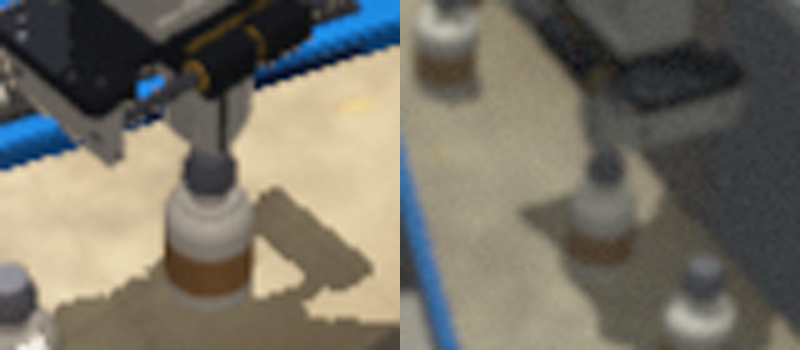

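The cap looks lower now, about 6 mm, which fits a snap. I'll push on to feel the bottom.

Call:
{"fn": "carry_out", "kwargs": {"claw": [0,0,0], "delta_pos": [[0,0,0.2],[0,0,0.2],[0,0,0]], "angular": [[0,0,0],[0,0,0],[0,0,0]]}}

```text
clock: 8.35
position: [0.4305, 0.2365, 0.0555]
ee_rot: [3.141, 0.001, -0.001]
force: [0.4, -0.3, 0.6]
width: 0.009
gripper_force: 0.0
```

Call:
{"fn": "carry_out", "kwargs": {"claw": [0,0,0,0,0], "delta_pos": [[0,0,-4],[0,0,-4],[0,0,-4],[0,0,-3],[0,0,0]], "angular": [[0,0,0],[0,0,0],[0,0,0],[0,0,0],[0,0,0]]}}

```text
clock: 8.85
position: [0.4327, 0.2383, 0.21]
ee_rot: [-3.138, -0.001, -0.01]
force: [0.0, -0.2, -0.0]
width: 0.006
gripper_force: 0.0
```

```bash
cat >> h.py <<'E'
def heights():
    for n in ["scene","side"]:
        im=arm.get_image(n)
        for d in arm.trace("bottle1",im):
            ys,xs=np.nonzero(d["region"]); 
            f=[np.sum(ys>=0),xs.min(),xs.max(),ys.min(),ys.max()]
            col=np.median(im["frame"][d["region"]],axis=0)
            # top of bottle -> height solving on vertical line over base
            pl=min(arm.place_of("bottle1",im),key=lambda e:np.hypot(*((np.array(e["centre"])-d["centre"])*[640,480])))
            b=at(im,pl["centre"],0)
            print(n,round(d["conf"],2),f,col,b.round(3),"h rows",ys.max()-ys.min(), "rowtop pred(80,90)",proj(im,b+[0,0,.08]).round(1),proj(im,b+[0,0,.09]).round(1))
E
python3 - <<'E'
from h import *
st(); heights()
E
```

```text
8.85 [0.4327 0.2383 0.21  ] [-3.138e+00 -1.000e-03 -1.000e-02] F [ 0.  -0.2 -0. ] w 0.006 g 0.0
scene 0.87 [np.int64(554), np.int64(283), np.int64(302), np.int64(298), np.int64(333)] [111.  100.   89.5] [0.427 0.359 0.   ] h rows 35 rowtop pred(80,90) [290.7 304.2] [290.5 301.2]
scene 0.77 [np.int64(518), np.int64(170), np.int64(192), np.int64(284), np.int64(315)] [62. 34. 74.] [0.647 0.536 0.   ] h rows 31 rowtop pred(80,90) [173.2 287.5] [172.2 284.5]
scene 0.7 [np.int64(452), np.int64(382), np.int64(399), np.int64(234), np.int64(266)] [118. 109.  98.] [0.431 0.02  0.   ] h rows 32 rowtop pred(80,90) [393.5 239. ] [393.9 236.1]
scene 0.64 [np.int64(370), np.int64(388), np.int64(405), np.int64(203), np.int64(230)] [123.  61.  77.] [ 0.519 -0.099  0.   ] h rows 27 rowtop pred(80,90) [399. 206.] [399.4 203.1]
scene 0.62 [np.int64(491), np.int64(323), np.int64(340), np.int64(274), np.int64(307)] [113. 103.  93.] [0.436 0.232 0.   ] h rows 33 rowtop pred(80,90) [330.8 275.9] [330.8 272.9]
scene 0.32 [np.int64(786), np.int64(423), np.int64(455), np.int64(231), np.int64(266)] [207.5 162.  109. ] [ 0.519 -0.099  0.   ] h rows 35 rowtop pred(80,90) [399. 206.] [399.4 203.1]
side 0.95 [np.int64(381), np.int64(347), np.int64(363), np.int64(323), np.int64(350)] [70. 49. 80.] [0.64  0.526 0.   ] h rows 27 rowtop pred(80,90) [358.1 323.3] [358.3 320.6]
side 0.73 [np.int64(310), np.int64(366), np.int64(380), np.int64(240), np.int64(266)] [97.  93.  84.5] [0.426 0.234 0.   ] h rows 26 rowtop pred(80,90) [375.3 241.9] [375.6 239.4]
side 0.59 [np.int64(344), np.int64(385), np.int64(400), np.int64(262), np.int64(290)] [95. 90. 82.] [0.418 0.359 0.   ] h rows 28 rowtop pred(80,90) [397.7 264.6] [398.  262.1]
side 0.52 [np.int64(266), np.int64(336), np.int64(348), np.int64(206), np.int64(230)] [100.  97.  88.] [0.426 0.016 0.   ] h rows 24 rowtop pred(80,90) [344.5 206. ] [344.6 203.6]
```

```bash
python3 - <<'E'
from h import *
s=st(); p=s["position"]; L=[]
for n in ["scene","side","wrist"]:
    im=arm.get_image(n); u,v=proj(im,p).astype(int); print(n,u,v)
    w,k=(33,4) if n!="wrist" else (66,2)
    c=cv2.resize(im["frame"][v-70*(4//k)+ (0):v+70*(4//k),u-w:u+w] if n!="wrist" else im["frame"][v-130:v+150,u-66:u+66],(264,560),interpolation=cv2.INTER_CUBIC)
    y0=v-70 if n!="wrist" else v-130
    cv2.circle(c,(int((p is not None)*132),(v-y0)*k),4,(255,0,0),1)
    L.append(c)
cv2.imwrite("pics/tri.png",np.hstack(L)[:,:,::-1])
E
```

```text
9.55 [0.4307 0.2366 0.2057] [ 3.142e+00  1.000e-03 -0.000e+00] F [-0.1 -0.4  0.5] w 0.006 g 0.0
scene 331 237
side 377 209
wrist 317 273
```

View pics/tri.png

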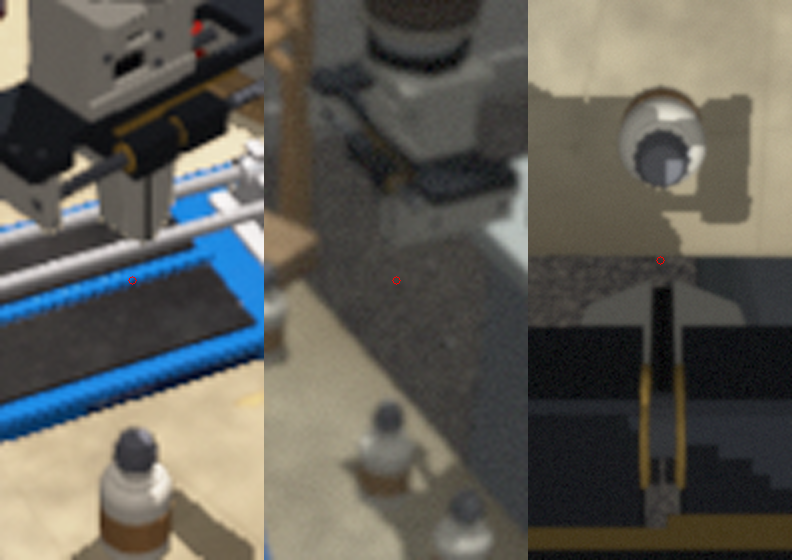

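The picture shows the reported TCP (circle) 9–10 px below the visible tips in both fixed views, so the shut tips end about 33 mm above it. I'll go down on cap B to match.

Call:
{"fn": "carry_out", "kwargs": {"claw": [0,0,0,0,0,0,0,0], "delta_pos": [[-0.2,-0.1,4],[0,0,4],[0,0,4],[0,0,2.6],[0,0,0.3],[0,0,0.3],[0,0,0.2],[0,0,0]], "angular": [[0,0,0],[0,0,0],[0,0,0],[0,0,0],[0,0,0],[0,0,0],[0,0,0],[0,0,0]]}}

```text
clock: 10.5
position: [0.4296, 0.2383, 0.0532]
ee_rot: [-3.141, -0.001, -0.003]
force: [-1.2, -0.1, 4.3]
width: 0.006
gripper_force: 2.3
```

Call:
{"fn": "carry_out", "kwargs": {"claw": [0,0,0,0], "delta_pos": [[0,0,0.3],[0,0,0.3],[0,0,0.3],[0,0,0]], "angular": [[0,0,0],[0,0,0],[0,0,0],[0,0,0]]}}

```text
clock: 10.9
position: [0.4299, 0.2384, 0.0443]
ee_rot: [-3.141, -0.001, -0.004]
force: [-3.3, -2.5, 17.3]
width: 0.005
gripper_force: 8.6
```

Call:
{"fn": "carry_out", "kwargs": {"claw": [0,0,0], "delta_pos": [[0,0,0.1],[0,0,0],[0,0,-2]], "angular": [[0,0,0],[0,0,0],[0,0,0]]}}

```text
clock: 11.2
position: [0.4282, 0.237, 0.0614]
ee_rot: [3.14, 0.001, -0.002]
force: [0.6, 0.3, -0.2]
width: 0.005
gripper_force: 0.0
```

```bash
python3 - <<'E'
from h import *
st(); heights()
E
```

```text
11.2 [0.4282 0.237  0.0614] [ 3.14e+00  1.00e-03 -2.00e-03] F [ 0.6  0.3 -0.2] w 0.005 g 0.0
scene 0.98 [np.int64(551), np.int64(284), np.int64(302), np.int64(298), np.int64(333)] [121. 113. 101.] [0.425 0.36  0.   ] h rows 35 rowtop pred(80,90) [291.  305.2] [290.7 302.1]
scene 0.79 [np.int64(351), np.int64(389), np.int64(405), np.int64(203), np.int64(230)] [124.  60.  78.] [ 0.518 -0.09   0.   ] h rows 27 rowtop pred(80,90) [397.2 207.3] [397.6 204.5]
scene 0.7 [np.int64(471), np.int64(322), np.int64(340), np.int64(277), np.int64(307)] [110.  99.  86.] [0.429 0.235 0.   ] h rows 30 rowtop pred(80,90) [331.8 277.8] [331.8 274.8]
scene 0.57 [np.int64(451), np.int64(382), np.int64(399), np.int64(234), np.int64(266)] [121. 112. 102.] [ 0.518 -0.09   0.   ] h rows 32 rowtop pred(80,90) [397.2 207.3] [397.6 204.5]
scene 0.2 [np.int64(1180), np.int64(382), np.int64(429), np.int64(151), np.int64(201)] [96. 73. 44.] [ 0.518 -0.09   0.   ] h rows 50 rowtop pred(80,90) [397.2 207.3] [397.6 204.5]
side 0.86 [np.int64(347), np.int64(347), np.int64(362), np.int64(324), np.int64(351)] [67. 47. 76.] [0.65  0.522 0.   ] h rows 27 rowtop pred(80,90) [354.  323.4] [354.2 320.8]
side 0.79 [np.int64(315), np.int64(385), np.int64(399), np.int64(262), np.int64(288)] [95. 91. 85.] [0.416 0.355 0.   ] h rows 26 rowtop pred(80,90) [397.7 263.6] [398. 261.]
side 0.6 [np.int64(247), np.int64(336), np.int64(348), np.int64(206), np.int64(230)] [99. 95. 87.] [0.44  0.038 0.   ] h rows 24 rowtop pred(80,90) [343.7 210.2] [343.8 207.8]
side 0.53 [np.int64(245), np.int64(368), np.int64(380), np.int64(243), np.int64(266)] [91. 87. 79.] [0.42  0.239 0.   ] h rows 23 rowtop pred(80,90) [377.6 242.2] [377.8 239.7]
```

Cap B is down: its mask height fell by 3 rows in both views. Contact also shows the real tips are 36 mm above the reported TCP. Now cap C.

Call:
{"fn": "carry_out", "kwargs": {"claw": [0,0,0,0,0,0,0,0,0,0,0,0,0,0], "delta_pos": [[0,0,-3],[0,-4,0],[0,-4,0],[0,-3.9,0],[0,0,0],[0,0,3],[0,0,0.4],[0,0,0.3],[0,0,0.3],[0,0,0.3],[0,0,0.3],[0,0,0.3],[0,0,0],[0,0,0]], "angular": [[0,0,0],[0,0,0],[0,0,0],[0,0,0],[0,0,0],[0,0,0],[0,0,0],[0,0,0],[0,0,0],[0,0,0],[0,0,0],[0,0,0],[0,0,0],[0,0,0]]}}

```text
clock: 13.25
position: [0.4295, 0.3571, 0.0444]
ee_rot: [-3.141, -0.001, -0.003]
force: [-2.5, -2.4, 15.9]
width: 0.001
gripper_force: 7.6
```

Call:
{"fn": "carry_out", "kwargs": {"claw": [0,0,0,0,0,0,0,0,0,0,0,0,0,0], "delta_pos": [[0,0,0.1],[0,0,-2.5],[0,0,-2.6],[0,4,0],[0,4,0],[0,4,0],[0,4,0],[0,4,0],[0,4,0],[0,4,0],[0.4,4,0],[0,1.4,0],[0,0,3],[0,0,0]], "angular": [[0,0,0],[0,0,0],[0,0,0],[0,0,0],[0,0,0],[0,0,0],[0,0,0],[0,0,0],[0,0,0],[0,0,0],[0,0,0],[0,0,0],[0,0,0],[0,0,0]]}}

```text
clock: 14.65
position: [0.4311, 0.0215, 0.061]
ee_rot: [3.141, -0.001, -0.006]
force: [-1.9, 0.9, 0.4]
width: 0.009
gripper_force: 0.0
```

```bash
python3 - <<'E'
from h import *
st()
im=arm.get_image("wrist")
for d in arm.place_of("bottle1",im): print(round(d["conf"],2),(np.array(d["centre"])*[640,480]).round(),at(im,d["centre"],0).round(4))
heights()
E
```

```text
14.65 [0.4311 0.0215 0.061 ] [ 3.141e+00 -1.000e-03 -6.000e-03] F [-1.9  0.9  0.4] w 0.009 g 0.0
0.92 [317. 235.] [0.4354 0.0217 0.    ]
0.81 [ 27. 244.] [0.4286 0.2364 0.    ]
0.58 [501. 110.] [ 0.5219 -0.0999  0.    ]
scene 0.9 [np.int64(483), np.int64(323), np.int64(341), np.int64(276), np.int64(307)] [119. 110. 101.] [0.433 0.231 0.   ] h rows 31 rowtop pred(80,90) [331.8 276.2] [331.9 273.2]
scene 0.9 [np.int64(489), np.int64(170), np.int64(192), np.int64(285), np.int64(315)] [61. 33. 74.] [0.636 0.525 0.   ] h rows 30 rowtop pred(80,90) [179.5 287.8] [178.6 284.9]
scene 0.61 [np.int64(450), np.int64(382), np.int64(399), np.int64(234), np.int64(267)] [110.5 101.5  89. ] [0.433 0.231 0.   ] h rows 33 rowtop pred(80,90) [331.8 276.2] [331.9 273.2]
scene 0.56 [np.int64(518), np.int64(282), np.int64(303), np.int64(301), np.int64(332)] [124. 115. 104.] [0.424 0.356 0.   ] h rows 31 rowtop pred(80,90) [292.4 304.3] [292.2 301.3]
side 0.8 [np.int64(285), np.int64(367), np.int64(380), np.int64(242), np.int64(266)] [100.  98.  89.] [0.42  0.238 0.   ] h rows 24 rowtop pred(80,90) [377.5 
[... 217 characters left out ...]
.int64(247), np.int64(336), np.int64(348), np.int64(205), np.int64(230)] [92. 87. 77.] [0.445 0.041 0.   ] h rows 25 rowtop pred(80,90) [342.6 211.1] [342.7 208.7]
side 0.65 [np.int64(415), np.int64(347), np.int64(364), np.int64(322), np.int64(350)] [74. 51. 83.] [0.651 0.52  0.   ] h rows 28 rowtop pred(80,90) [353.5 323. ] [353.6 320.3]
side 0.56 [np.int64(79), np.int64(298), np.int64(310), np.int64(200), np.int64(212)] [136. 100. 106.] [ 0.534 -0.09   0.   ] h rows 12 rowtop pred(80,90) [303.4 197.4] [303.4 195. ]
side 0.56 [np.int64(22), np.int64(341), np.int64(345), np.int64(206), np.int64(210)] [60.5 60.  61.5] [0.445 0.041 0.   ] h rows 4 rowtop pred(80,90) [342.6 211.1] [342.7 208.7]
```

C's cap is down. Now press A.

Call:
{"fn": "carry_out", "kwargs": {"claw": [0,0,0,0,0,0,0,0], "delta_pos": [[0.3,0,0.3],[0,0,0.3],[0,0,0.3],[0,0,0.3],[0,0,0.3],[0,0,0.2],[0,0,0],[0,0,0]], "angular": [[0,0,0],[0,0,0],[0,0,0],[0,0,0],[0,0,0],[0,0,0],[0,0,0],[0,0,0]]}}

```text
clock: 16.25
position: [0.4357, 0.0226, 0.0457]
ee_rot: [3.142, 0.001, -0.001]
force: [-0.9, -0.5, -0.1]
width: 0.005
gripper_force: 0.0
```

Call:
{"fn": "carry_out", "kwargs": {"claw": [0,0,0,0,0,0,0,0,0,0,0,0,0,0,0,0,0,0], "delta_pos": [[0,0,0.2],[0,0,0.2],[0,0,0],[0,0,-4],[0,0,-4],[0,0,-4],[0,0,-3.5],[0.5,4,0],[0.5,4,0],[0.5,4,0],[0.5,4,0],[3,4,0],[3,4,0],[3,4,0],[3,1,0],[1,0,0],[0,0,0],[0,0,0]], "angular": [[0,0,0],[0,0,0],[0,0,0],[0,0,0],[0,0,0],[0,0,0],[0,0,0],[0,0,0],[0,0,0],[0,0,0],[0,0,0],[0,0,0],[0,0,0],[0,0,0],[0,0,0],[0,0,0],[0,0,-0.098],[0,0,0]]}}

```text
clock: 18.05
position: [0.586, -0.2662, 0.1963]
ee_rot: [-3.137, -0.16, 0.001]
force: [0.5, -0.9, -0.2]
width: 0.003
gripper_force: 0.0
```

```bash
python3 - <<'E'
from h import *
s=st(); print(R.from_rotvec(s["ee_rot"]).as_matrix().round(3)[:,0])
heights()
E
```

```text
18.05 [ 0.586  -0.2662  0.1963] [-3.137e+00 -1.600e-01  1.000e-03] F [ 0.5 -0.9 -0.2] w 0.003 g 0.0
[ 0.995  0.101 -0.001]
scene 0.93 [np.int64(483), np.int64(171), np.int64(191), np.int64(284), np.int64(315)] [57. 30. 70.] [0.648 0.527 0.   ] h rows 31 rowtop pred(80,90) [176.5 285.4] [175.6 282.4]
scene 0.87 [np.int64(413), np.int64(382), np.int64(399), np.int64(237), np.int64(265)] [112. 100.  91.] [ 0.43  0.02 -0.  ] h rows 28 rowtop pred(80,90) [393.7 239.3] [394.1 236.3]
scene 0.77 [np.int64(480), np.int64(283), np.int64(302), np.int64(302), np.int64(333)] [113.  104.5  94.5] [0.429 0.359 0.   ] h rows 31 rowtop pred(80,90) [290.2 303.7] [289.9 300.6]
scene 0.77 [np.int64(388), np.int64(389), np.int64(406), np.int64(202), np.int64(230)] [115.  58.  72.] [ 0.529 -0.089  0.   ] h rows 28 rowtop pred(80,90) [394.  205.8] [394.3 202.9]
scene 0.75 [np.int64(458), np.int64(323), np.int64(340), np.int64(276), np.int64(307)] [112. 103.  94.] [0.433 0.235 0.   ] h rows 31 rowtop pred(80,90) [330.5 277.1] [330.6 274.1]
side 0.83 [np.int64(308), np.int64(366), np.int64(380), np.int64(242), np.int64(266)] [104.5 101.5  92. ] [0.423 0.238 0.   ] h rows 24 rowtop pred(80,90) [376.8 242.4] [377.  239.9]
side 0.68 [np.int64(308), np.int64(385), np.int64(400), np.int64(265), np.int64(290)] [98.5 96.  89. ] [0.428 0.359 0.   ] h rows 25 rowtop pred(80,90) [395.  265.4] [395.3 262.9]
side 0.63 [np.int64(249), np.int64(336), np.int64(348), np.int64(207), np.int64(230)] [98. 95. 89.] [0.443 0.026 0.   ] h rows 23 rowtop pred(80,90) [341.3 208.6] [341.4 206.2]
side 0.59 [np.int64(381), np.int64(347), np.int64(363), np.int64(323), np.int64(350)] [69. 49. 77.] [0.644 0.521 0.   ] h rows 27 rowtop pred(80,90) [355.9 322.6] [356. 320.]
side 0.48 [np.int64(64), np.int64(298), np.int64(304), np.int64(201), np.int64(212)] [113.5  85.5  92.5] [ 0.528 -0.105  0.   ] h rows 11 rowtop pred(80,90) [303.3 194.7] [303.2 192.3]
```

All caps are down. Next, descend in front of the drawer and push in.

Call:
{"fn": "carry_out", "kwargs": {"claw": [0,0,0,0,0,0,0,0,0], "delta_pos": [[0,0,4],[0,0,4],[0,0,4],[0,0,4],[0,0,0.6],[1,0,0],[1,0,0],[0.5,0,0],[0,0,0]], "angular": [[0,0,0],[0,0,0],[0,0,0],[0,0,0],[0,0,0],[0,0,0],[0,0,0],[0,0,0],[0,0,0]]}}

```text
clock: 19.65
position: [0.6133, -0.2647, 0.0327]
ee_rot: [3.137, 0.156, 0.005]
force: [-0.3, -0.3, 0.4]
width: 0.005
gripper_force: 0.0
```

Call:
{"fn": "carry_out", "kwargs": {"claw": [0,0,0,0,0], "delta_pos": [[0.4,0,0],[0.4,0,0],[0.3,0,0],[0.2,0,0],[0,0,0]], "angular": [[0,0,0],[0,0,0],[0,0,0],[0,0,0],[0,0,0]]}}

```text
clock: 20.15
position: [0.6214, -0.2643, 0.0311]
ee_rot: [3.137, 0.153, -0.007]
force: [-9.4, 0.2, 5.9]
width: 0.01
gripper_force: 4.5
```

Call:
{"fn": "carry_out", "kwargs": {"claw": [0,0,0,0], "delta_pos": [[0.3,0,0],[0.3,0,0],[0.2,0,0],[0,0,0]], "angular": [[0,0,0],[0,0,0],[0,0,0],[0,0,0]]}}

```text
clock: 20.55
position: [0.6243, -0.2641, 0.0309]
ee_rot: [-3.138, -0.151, 0.02]
force: [-26.8, 2.1, 20.2]
width: 0.005
gripper_force: 13.4
```

Call:
{"fn": "carry_out", "kwargs": {"claw": [0,0,0,0,0,0], "delta_pos": [[-2,0,0],[-3,0,0],[-3,0,0],[-2,0,0],[0,0,0],[0,0,0]], "angular": [[0,0,0],[0,0,0],[0,0,0],[0,0,0],[0,0,0],[0,0,0]]}}

```text
clock: 21.15
position: [0.5328, -0.273, 0.0315]
ee_rot: [3.137, 0.154, 0.002]
force: [0.8, 0.7, 0.1]
width: 0.006
gripper_force: 0.0
```

```bash
cat >> h.py <<'E'
def front(n="wrist"):
    im=arm.get_image(n)
    for d in arm.place_of("drawer_front",im): print(n,"front",round(d["conf"],2),at(im,d["centre"],.101).round(4))
    return im
E
python3 - <<'E'
from h import *
st()
for n in ["scene","side","wrist"]: front(n)
E
```

```text
21.15 [ 0.5328 -0.273   0.0315] [3.137e+00 1.540e-01 2.000e-03] F [0.8 0.7 0.1] w 0.006 g 0.0
scene front 0.57 [ 0.5562 -0.2833  0.101 ]
side front 0.64 [ 0.5725 -0.2712  0.101 ]
wrist front 0.97 [ 0.5716 -0.2695  0.101 ]
```

The drawer sprang out to front x ≈ 0.572. I'll hook the shut fingers behind the panel and pull it open.

Call:
{"fn": "carry_out", "kwargs": {"claw": [0,0,0,0,0,0,0,0,0,0], "delta_pos": [[0,0,-3],[0,0,-3.5],[3,0,0],[3,0,0],[2.5,0,0],[0,0,0],[0,0,2],[0,0,2],[0,0,2],[0,0,0]], "angular": [[0,0,0],[0,0,0],[0,0,0],[0,0,0],[0,0,0],[0,0,0],[0,0,0],[0,0,0],[0,0,0],[0,0,0]]}}

```text
clock: 22.45
position: [0.6141, -0.2637, 0.0328]
ee_rot: [-3.136, -0.155, 0.008]
force: [-0.4, 0.3, 0.3]
width: 0.004
gripper_force: 0.0
```

Call:
{"fn": "carry_out", "kwargs": {"claw": [0,0,0,0,0,0], "delta_pos": [[-1.5,0,0],[-1.5,0,0],[-1.5,0,0],[-1.5,0,0],[-1,0,0],[0,0,0]], "angular": [[0,0,0],[0,0,0],[0,0,0],[0,0,0],[0,0,0],[0,0,0]]}}

```text
clock: 23.05
position: [0.5461, -0.2719, 0.0366]
ee_rot: [3.137, 0.153, -0.001]
force: [0.5, 0.5, 0.1]
width: 0.006
gripper_force: 0.0
```

Call:
{"fn": "carry_out", "kwargs": {"claw": [0,0,0,0,0], "delta_pos": [[-0.8,0,0],[-0.8,0,0],[-0.6,0,0],[-0.4,0,0],[0,0,0]], "angular": [[0,0,0],[0,0,0],[0,0,0],[0,0,0],[0,0,0]]}}

```text
clock: 23.55
position: [0.5209, -0.2738, 0.0358]
ee_rot: [-3.138, -0.154, 0.001]
force: [0.9, 0.4, 0.6]
width: 0.006
gripper_force: 0.4
```

```bash
python3 - <<'E'
from h import *
s=st(); print(np.round(s["joints"],2))
for n in ["scene","side","wrist"]: front(n)
E
```

```text
23.55 [ 0.5209 -0.2738  0.0358] [-3.138e+00 -1.540e-01  1.000e-03] F [0.9 0.4 0.6] w 0.006 g 0.3953569382429123
[ 0.62  0.57 -0.33  1.81  0.24  0.8  -1.3 ]
scene front 0.96 [ 0.4796 -0.2804  0.101 ]
scene front 0.49 [0.323  0.6058 0.101 ]
side front 0.63 [ 0.4819 -0.2832  0.101 ]
wrist front 0.65 [ 0.4879 -0.277   0.101 ]
```

Call:
{"fn": "carry_out", "kwargs": {"claw": [0,0,0,0], "delta_pos": [[-0.4,0,0],[-0.4,0,0],[-0.3,0,0],[0,0,0]], "angular": [[0,0,0],[0,0,0],[0,0,0],[0,0,0]]}}

```text
clock: 24.25
position: [0.5215, -0.2734, 0.0374]
ee_rot: [3.136, 0.16, 0.029]
force: [31.7, 0.6, -22.0]
width: 0.005
gripper_force: 15.7
```

The drawer is at its outer stop, with the front at about (0.49,-0.277). Now back off, lift, and go over bottle A with the gripper open.

Call:
{"fn": "carry_out", "kwargs": {"claw": [0,0,0,0,0,0,7.5,7.5,7.5,7.5,7.5,7.5,7.5,7.5], "delta_pos": [[2,0,0],[0,0,-4],[0,0,-4],[0,0,-4],[0,0,-4],[0,0,0],[-1.2,-4.2,0],[-1.2,-4.2,0],[-1.2,-4.2,0],[-1.2,-4.2,0],[-1.2,-4.2,0],[-1.2,-4.2,0],[-1.2,-4.2,0],[0,0,0]], "angular": [[0,0,0],[0,0,0],[0,0,0],[0,0,0],[0,0,0],[0,0,0.098],[0,0,0],[0,0,0],[0,0,0],[0,0,0],[0,0,0],[0,0,0],[0,0,0],[0,0,0]]}}

```text
clock: 25.65
position: [0.4444, 0.027, 0.1963]
ee_rot: [-3.14, -0.014, -0.001]
force: [0.7, -0.7, 0.5]
width: 0.646
gripper_force: 0.0
```

```bash
cat >> h.py <<'E'
def bott(n="wrist"):
    im=arm.get_image(n)
    for d in arm.place_of("bottle1",im): print(n,round(d["conf"],2),(np.array(d["centre"])*[640,480]).round(),at(im,d["centre"],0).round(4))
    return im
E
python3 - <<'E'
from h import *
st(); im=bott(); bott("scene")
im=front(); save(im,"w5")
E
```

```text
25.65 [0.4444 0.027  0.1963] [-3.14e+00 -1.40e-02 -1.00e-03] F [ 0.7 -0.7  0.5] w 0.646 g 0.0
wrist 0.86 [322. 212.] [0.4356 0.0227 0.    ]
wrist 0.69 [130. 217.] [0.4273 0.2344 0.    ]
wrist 0.56 [443. 130.] [ 0.5227 -0.1007  0.    ]
scene 0.85 [293. 326.] [0.4282 0.3558 0.    ]
scene 0.7 [331. 299.] [0.4348 0.2317 0.    ]
scene 0.7 [183. 311.] [0.6394 0.5328 0.    ]
scene 0.59 [395. 230.] [ 0.5146 -0.0896  0.    ]
```

View pics/w5.png

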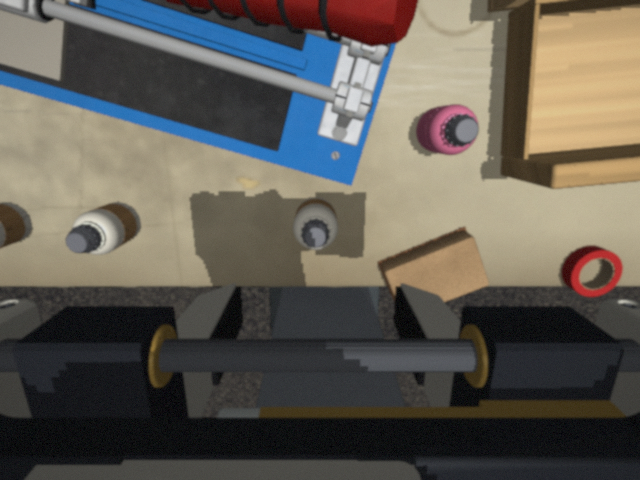

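The picture shows the drawer open and empty at the right. Bottle A is at (318,225), centred between the fingers. Descend round it.

Call:
{"fn": "carry_out", "kwargs": {"claw": [7.5,7.5,7.5,7.5,7.5,7.5,7.5,7.5,7.5], "delta_pos": [[-0.9,0.4,0],[0,0,4],[0,0,4],[0,0,4],[0,0,3],[0,0,2],[0,0,1.5],[0,0,1.2],[0,0,0]], "angular": [[0,0,0],[0,0,0],[0,0,0],[0,0,0],[0,0,0],[0,0,0],[0,0,0],[0,0,0],[0,0,0]]}}

```text
clock: 26.85
position: [0.436, 0.0164, -0.0022]
ee_rot: [3.141, -0.0, -0.004]
force: [-0.1, 0.7, 0.6]
width: 0.818
gripper_force: 0.0
```

Call:
{"fn": "carry_out", "kwargs": {"claw": [7.5,3.5,3.5,3.5,3.5,3.5,3.5,3.5,3.5,3.5], "delta_pos": [[0,-0.5,0.6],[0,0,0],[0,0,0],[0,0,0],[0,0,0],[0,0,0],[0,0,0],[0,0,0],[0,0,0],[0,0,0]], "angular": [[0,0,0],[0,0,0],[0,0,0],[0,0,0],[0,0,0],[0,0,0],[0,0,0],[0,0,0],[0,0,0],[0,0,0]], "force": 20}}

```text
clock: 27.85
position: [0.4374, 0.0221, -0.0069]
ee_rot: [3.141, 0.001, 0.001]
force: [-0.2, -0.3, 5.8]
width: 0.477
gripper_force: 20.0
```

Gripped at 43.8 mm. Lift it, carry it to the right-hand slot and turn.

Call:
{"fn": "carry_out", "kwargs": {"claw": [3.5,3.5,3.5,3.5,3.5,3.5,3.5,3.5,3.5,3.5,3.5,3.5,3.5,3.5,3.5,3.5,3.5,3.5,3.5], "delta_pos": [[0,0,-2],[0,0,-4],[0,0,-4],[0,0,-4],[0,0,-2],[1.3,3.9,0],[1.3,3.9,0],[1.3,3.9,0],[1.3,3.9,0],[1.3,3.9,0],[1.3,3.9,0],[1.3,3.9,0],[1.3,3.9,0],[1.3,3.9,0],[0,0,0],[0,0,0],[0,0,0],[0,0,0],[0,0,0]], "angular": [[0,0,0],[0,0,0],[0,0,0],[0,0,0],[0,0,0],[0,0,0],[0,0,0],[0,0,0],[0,0,0],[0,0,0],[0,0,0],[0,0,0],[0,0,0],[0,0,0],[0,0,0.1415],[0,0,0.1415],[0,0,0.1415],[0,0,0.1415],[0,0,0]]}}

```text
clock: 29.75
position: [0.554, -0.3285, 0.1522]
ee_rot: [3.016, -0.879, -0.002]
force: [0.3, 0.4, -1.5]
width: 0.476
gripper_force: 20.0
```

```bash
cat >> h.py <<'E'
def to(x,y,z):
    s=arm.observe(); M=R.from_rotvec(s["ee_rot"]).as_matrix(); print("tool delta cm",(M.T@(np.array([x,y,z])-s["position"])*100).round(2))
E
python3 - <<'E'
from h import *
s=st(); print(R.from_rotvec(s["ee_rot"]).as_matrix().round(3)[:,1],np.round(s["joints"],2))
to(.556,-.329,.05)
im=front("scene"); front("side")
for n in ("scene","side"):
  im=arm.get_image(n)
  for d in arm.place_of("drawer_in",im): print(d["conf"],at(im,d["centre"],.018).round(3))
E
```

```text
29.75 [ 0.554  -0.3285  0.1522] [ 3.016e+00 -8.790e-01 -2.000e-03] F [ 0.3  0.4 -1.5] w 0.476 g 20.001384615898132
[-0.537 -0.843  0.   ] [ 0.59  0.51 -0.21  1.56  0.12  1.09 -1.78]
tool delta cm [ 0.21 -0.07 10.22]
scene front 0.88 [ 0.4764 -0.2793  0.101 ]
side front 0.74 [ 0.4433 -0.1422  0.101 ]
side front 0.73 [ 0.5022 -0.2752  0.101 ]
side front 0.56 [0.4859 0.4413 0.101 ]
0.66 [ 0.578 -0.27   0.018]
0.18 [ 0.696 -0.566  0.018]
0.86 [ 0.574 -0.267  0.018]
```

Call:
{"fn": "carry_out", "kwargs": {"claw": [3.5,3.5,3.5,3.5,3.5,3.5], "delta_pos": [[0.2,0,4],[0,0,4],[0,0,3],[0,0,1.5],[0,0,0.8],[0,0,0]], "angular": [[0,0,0],[0,0,0],[0,0,0],[0,0,0],[0,0,0],[0,0,0]]}}

```text
clock: 30.75
position: [0.5562, -0.3299, 0.0197]
ee_rot: [-3.017, 0.876, 0.0]
force: [0.3, -0.1, -1.4]
width: 0.473
gripper_force: 20.0
```

Call:
{"fn": "carry_out", "kwargs": {"claw": [3.5,3.5,3.5,3.5], "delta_pos": [[0,0,0.3],[0,0,0.2],[0,0,0.2],[0,0,0]], "angular": [[0,0,0],[0,0,0],[0,0,0],[0,0,0]]}}

```text
clock: 31.15
position: [0.5562, -0.3299, 0.0131]
ee_rot: [3.017, -0.876, 0.001]
force: [-0.6, -0.1, -1.4]
width: 0.476
gripper_force: 20.0
```

Call:
{"fn": "carry_out", "kwargs": {"claw": [3.5,3.5,3.5], "delta_pos": [[0,0,0.2],[0,0,0.1],[0,0,0]], "angular": [[0,0,0],[0,0,0],[0,0,0]]}}

```text
clock: 31.45
position: [0.5573, -0.33, 0.0111]
ee_rot: [3.017, -0.876, 0.004]
force: [-0.0, 1.1, 8.2]
width: 0.475
gripper_force: 20.0
```

Contact with the floor. Release and lift straight up.

Call:
{"fn": "carry_out", "kwargs": {"claw": [5.0,5.0,5.0,5.0,5.0,5.0,5.0,5.0,5.0], "delta_pos": [[0,0,-0.1],[0,0,0],[0,0,0],[0,0,-1],[0,0,-2],[0,0,-4],[0,0,-4],[0,0,-4],[0,0,0]], "angular": [[0,0,0],[0,0,0],[0,0,0],[0,0,0],[0,0,0],[0,0,0],[0,0,0],[0,0,0],[0,0,0]]}}

```text
clock: 32.35
position: [0.5595, -0.3313, 0.168]
ee_rot: [3.015, -0.876, 0.016]
force: [0.6, 0.3, 0.2]
width: 0.546
gripper_force: 0.0
```

```bash
python3 - <<'E'
from h import *
st(); bott();bott("scene")
E
```

```text
32.35 [ 0.5595 -0.3313  0.168 ] [ 3.015 -0.876  0.016] F [0.6 0.3 0.2] w 0.546 g 0.0
wrist 0.63 [373. 366.] [ 0.3696 -0.2876  0.    ]
wrist 0.62 [316. 221.] [ 0.5513 -0.3247  0.    ]
scene 0.92 [396. 229.] [ 0.5152 -0.0921  0.    ]
scene 0.83 [334. 299.] [ 0.4306  0.2259 -0.    ]
scene 0.81 [184. 311.] [ 0.6404  0.5302 -0.    ]
scene 0.71 [439. 191.] [ 0.5606 -0.3459  0.    ]
scene 0.69 [293. 327.] [ 0.4277  0.3578 -0.    ]
scene 0.68 [374. 175.] [ 0.7626 -0.2539  0.    ]
```

Bottle A stands in the drawer. Next, bottle B.

Call:
{"fn": "carry_out", "kwargs": {"claw": [7.5,7.5,7.5,7.5,7.5,7.5,7.5,7.5,7.5,7.5,7.5,7.5,7.5,7.5,7.5,7.5,7.5,7.5,7.5], "delta_pos": [[0,0,0],[0,0,0],[0,0,0],[0,0,0],[-2.6,-4,0],[-2.6,-4,0],[-2.6,-4,0],[-2.6,-4,0],[-2.6,-4,0],[0,-4,0],[0,-4,0],[0,-4,0],[0,-4,0],[0,-4,0],[0,-4,0],[0,-4,0],[0,-4,0],[0,-4,0],[0,0,0]], "angular": [[0,0,-0.1415],[0,0,-0.1415],[0,0,-0.1415],[0,0,-0.1415],[0,0,0],[0,0,0],[0,0,0],[0,0,0],[0,0,0],[0,0,0],[0,0,0],[0,0,0],[0,0,0],[0,0,0],[0,0,0],[0,0,0],[0,0,0],[0,0,0],[0,0,0]]}}

```text
clock: 34.45
position: [0.4239, 0.2358, 0.1602]
ee_rot: [-3.138, -0.013, 0.003]
force: [-0.8, -0.2, 0.2]
width: 0.816
gripper_force: 0.0
```

```bash
python3 - <<'E'
from h import *
st(); bott()
to(.428,.235,-.002)
E
```

```text
34.45 [0.4239 0.2358 0.1602] [-3.138e+00 -1.300e-02  3.000e-03] F [-0.8 -0.2  0.2] w 0.816 g 0.0
wrist 0.9 [319. 207.] [0.4274 0.2355 0.    ]
tool delta cm [ 0.38 -0.48 16.17]
```

Call:
{"fn": "carry_out", "kwargs": {"claw": [7.5,7.5,7.5,7.5,7.5,7.5,7.5], "delta_pos": [[0.4,0,4],[0,0,4],[0,0,4],[0,0,2.5],[0,0,1.2],[0,0,0.5],[0,0,0]], "angular": [[0,0,0],[0,0,0],[0,0,0],[0,0,0],[0,0,0],[0,0,0],[0,0,0]]}}

```text
clock: 35.25
position: [0.4299, 0.2295, -0.001]
ee_rot: [3.141, -0.0, -0.0]
force: [-0.3, -0.1, 0.7]
width: 0.818
gripper_force: 0.0
```

```bash
python3 - <<'E'
from h import *
st(); bott(); bott("scene")
E
```

```text
35.25 [ 0.4299  0.2295 -0.001 ] [ 3.141 -0.    -0.   ] F [-0.3 -0.1  0.7] w 0.818 g 0.0
wrist 0.7 [304. 280.] [0.4262 0.2371 0.    ]
wrist 0.55 [ 98. 278.] [0.4271 0.3559 0.    ]
scene 0.95 [184. 310.] [0.6411 0.5284 0.    ]
scene 0.84 [395. 228.] [ 0.5209 -0.0954  0.    ]
scene 0.7 [295. 328.] [0.4229 0.356  0.    ]
scene 0.61 [333. 301.] [ 0.4252  0.2323 -0.    ]
scene 0.57 [439. 187.] [ 0.5722 -0.3644  0.    ]
```

Call:
{"fn": "carry_out", "kwargs": {"claw": [7.5,3.5,3.5,3.5,3.5,3.5,3.5,3.5,3.5], "delta_pos": [[-0.2,-0.7,0.6],[0,0,0],[0,0,0],[0,0,0],[0,0,0],[0,0,0],[0,0,0],[0,0,0],[0,0,0]], "angular": [[0,0,0],[0,0,0],[0,0,0],[0,0,0],[0,0,0],[0,0,0],[0,0,0],[0,0,0],[0,0,0]]}}

```text
clock: 36.35
position: [0.4277, 0.237, -0.0072]
ee_rot: [3.141, 0.001, 0.0]
force: [-0.2, -1.2, 1.1]
width: 0.475
gripper_force: 20.0
```

Call:
{"fn": "carry_out", "kwargs": {"claw": [3.5,3.5,3.5,3.5,3.5,3.5,3.5,3.5,3.5,3.5,3.5,3.5,3.5,3.5,3.5,3.5,3.5,3.5,3.5], "delta_pos": [[0,0,-2],[0,0,-4],[0,0,-4],[0,0,-4],[0,0,-2],[0,3.9,0],[0,3.9,0],[0,3.9,0],[0,3.9,0],[0,3.9,0],[0,3.9,0],[0,3.9,0],[0,3.9,0],[2.4,3.9,0],[2.4,3.9,0],[2.4,3.9,0],[2.4,3.9,0],[2.4,3.9,0],[0,0,0]], "angular": [[0,0,0],[0,0,0],[0,0,0],[0,0,0],[0,0,0],[0,0,0],[0,0,0],[0,0,0],[0,0,0],[0,0,0],[0,0,0],[0,0,0],[0,0,0],[0,0,0],[0,0,0],[0,0,0],[0,0,0],[0,0,0],[0,0,0]]}}

```text
clock: 38.25
position: [0.5491, -0.2766, 0.1515]
ee_rot: [3.139, -0.01, 0.0]
force: [-0.4, 0.0, -1.3]
width: 0.475
gripper_force: 20.0
```

Call:
{"fn": "carry_out", "kwargs": {"claw": [3.5,3.5,3.5,3.5,3.5], "delta_pos": [[0,0,0],[0,0,0],[0,0,0],[0,0,0],[0,0,0]], "angular": [[0,0,0.1415],[0,0,0.1415],[0,0,0.1415],[0,0,0.1415],[0,0,0]]}}

```text
clock: 38.75
position: [0.5477, -0.2693, 0.1525]
ee_rot: [3.016, -0.879, -0.001]
force: [0.1, -0.2, -1.5]
width: 0.475
gripper_force: 20.0
```

```bash
python3 - <<'E'
from h import *
st(); bott(); to(.55,-.271,.0125)
E
```

```text
38.75 [ 0.5477 -0.2693  0.1525] [ 3.016e+00 -8.790e-01 -1.000e-03] F [ 0.1 -0.2 -1.5] w 0.475 g 20.001448094844818
wrist 0.96 [319. 279.] [ 0.4877 -0.2336  0.    ]
wrist 0.95 [367. 176.] [ 0.5527 -0.3288  0.    ]
wrist 0.59 [196. 316.] [ 0.5221 -0.0985  0.    ]
tool delta cm [ 0.27  0.02 14.01]
```

Call:
{"fn": "carry_out", "kwargs": {"claw": [3.5,3.5,3.5,3.5,3.5,3.5,3.5,3.5,3.5], "delta_pos": [[0.3,0,4],[0,0,4],[0,0,3],[0,0,1.5],[0,0,0.8],[0,0,0.4],[0,0,0.3],[0,0,0],[0,0,0]], "angular": [[0,0,0],[0,0,0],[0,0,0],[0,0,0],[0,0,0],[0,0,0],[0,0,0],[0,0,0],[0,0,0]]}}

```text
clock: 39.75
position: [0.5512, -0.2717, 0.0138]
ee_rot: [3.017, -0.876, 0.003]
force: [-0.1, 0.2, -1.4]
width: 0.472
gripper_force: 20.0
```

Call:
{"fn": "carry_out", "kwargs": {"claw": [3.5,3.5,3.5,5.0,5.0,5.0,5.0,5.0,5.0,5.0,5.0], "delta_pos": [[0,0,0.2],[0,0,0.1],[0,0,0],[0,0,0],[0,0,0],[0,0,0],[0,0,-1],[0,0,-2],[0,0,-4],[0,0,-4],[0,0,-4]], "angular": [[0,0,0],[0,0,0],[0,0,0],[0,0,0],[0,0,0],[0,0,0],[0,0,0],[0,0,0],[0,0,0],[0,0,0],[0,0,0]]}}

```text
clock: 40.85
position: [0.5504, -0.2713, 0.1621]
ee_rot: [-3.017, 0.876, -0.0]
force: [0.4, -0.4, 0.7]
width: 0.548
gripper_force: 0.0
```

Call:
{"fn": "carry_out", "kwargs": {"claw": [7.5,7.5,7.5,7.5,7.5,7.5,7.5,7.5,7.5,7.5], "delta_pos": [[0,0,0],[0,0,0],[0,0,0],[0,0,0],[-2.5,-4,0],[-2.5,-4,0],[-2.5,-4,0],[-2.5,-4,0],[-2.4,-4,0],[0,0,0]], "angular": [[0,0,-0.1415],[0,0,-0.1415],[0,0,-0.1415],[0,0,-0.1415],[0,0,0],[0,0,0],[0,0,0],[0,0,0],[0,0,0],[0,0,0]]}}

```text
clock: 41.85
position: [0.4234, -0.0667, 0.1606]
ee_rot: [3.141, 0.012, -0.001]
force: [1.5, -0.7, 0.8]
width: 0.817
gripper_force: 0.0
```

Call:
{"fn": "carry_out", "kwargs": {"claw": [7.5,7.5,7.5,7.5,7.5,7.5,7.5,7.5,7.5,7.5,7.5], "delta_pos": [[0,-4.2,0],[0,-4.2,0],[0,-4.2,0],[0,-4.2,0],[0,-4.2,0],[0,-4.2,0],[0,-4.2,0],[0,-4.2,0],[0,-4.2,0],[0,-4.2,0],[0,0,0]], "angular": [[0,0,0],[0,0,0],[0,0,0],[0,0,0],[0,0,0],[0,0,0],[0,0,0],[0,0,0],[0,0,0],[0,0,0],[0,0,0]]}}

```text
clock: 42.95
position: [0.4247, 0.355, 0.1607]
ee_rot: [-3.137, -0.011, 0.0]
force: [-1.7, -0.3, -0.2]
width: 0.816
gripper_force: 0.0
```

```bash
python3 - <<'E'
from h import *
st(); bott(); bott("scene"); bott("side"); to(.428,.356,-.002)
E
```

```text
42.95 [0.4247 0.355  0.1607] [-3.137 -0.011  0.   ] F [-1.7 -0.3 -0.2] w 0.816 g 0.0
wrist 0.75 [317. 206.] [0.4292 0.3561 0.    ]
scene 0.81 [294. 327.] [0.4252 0.3573 0.    ]
scene 0.76 [393. 227.] [ 0.5269 -0.095   0.    ]
scene 0.5 [438. 187.] [ 0.5734 -0.3613  0.    ]
scene 0.49 [428. 194.] [ 0.5692 -0.3033  0.    ]
side 0.74 [280. 186.] [ 0.5374 -0.3061  0.    ]
side 0.73 [392. 283.] [0.4265 0.3506 0.    ]
side 0.62 [353. 342.] [0.645  0.5169 0.    ]
side 0.52 [305. 212.] [ 0.5215 -0.1087  0.    ]
side 0.5 [275. 184.] [ 0.5526 -0.3281  0.    ]
tool delta cm [ 0.11 -0.94 16.19]
```

Call:
{"fn": "carry_out", "kwargs": {"claw": [7.5,7.5,7.5,7.5,7.5,7.5,7.5], "delta_pos": [[0.2,-0.3,4],[0,0,4],[0,0,4],[0,0,2.5],[0,0,1.2],[0,0,0.5],[0,0,0]], "angular": [[0,0,0],[0,0,0],[0,0,0],[0,0,0],[0,0,0],[0,0,0],[0,0,0]]}}

```text
clock: 43.95
position: [0.4286, 0.3514, -0.0017]
ee_rot: [-3.141, -0.0, -0.001]
force: [0.6, -0.3, 0.7]
width: 0.816
gripper_force: 0.0
```

```bash
python3 - <<'E'
from h import *
st(); bott()
E
```

```text
43.95 [ 0.4286  0.3514 -0.0017] [-3.141e+00 -0.000e+00 -1.000e-03] F [ 0.6 -0.3  0.7] w 0.816 g 0.0
wrist 0.63 [307. 276.] [0.4276 0.3572 0.    ]
```

Call:
{"fn": "carry_out", "kwargs": {"claw": [7.5,3.5,3.5,3.5,3.5,3.5,3.5,3.5,3.5], "delta_pos": [[-0.1,-0.5,0.6],[0,0,0],[0,0,0],[0,0,0],[0,0,0],[0,0,0],[0,0,0],[0,0,0],[0,0,0]], "angular": [[0,0,0],[0,0,0],[0,0,0],[0,0,0],[0,0,0],[0,0,0],[0,0,0],[0,0,0],[0,0,0]]}}

```text
clock: 44.95
position: [0.4272, 0.3565, -0.0081]
ee_rot: [-3.142, -0.001, -0.0]
force: [0.8, 0.2, 2.2]
width: 0.476
gripper_force: 20.0
```

Call:
{"fn": "carry_out", "kwargs": {"claw": [3.5,3.5,3.5,3.5,3.5,3.5,3.5,3.5,3.5,3.5,3.5,3.5,3.5,3.5,3.5,3.5,3.5,3.5,3.5,3.5], "delta_pos": [[0,0,-2],[0,0,-4],[0,0,-4],[0,0,-4],[0,0,-2],[0,4.05,0],[0,4.05,0],[0,4.05,0],[0,4.05,0],[0,4.05,0],[0,4.05,0],[0,4.05,0],[0,4.05,0],[0,4.05,0],[2.3,4.05,0],[2.3,4.05,0],[2.3,4.05,0],[2.3,4.05,0],[2.3,4.05,0],[0,0,0]], "angular": [[0,0,0],[0,0,0],[0,0,0],[0,0,0],[0,0,0],[0,0,0],[0,0,0],[0,0,0],[0,0,0],[0,0,0],[0,0,0],[0,0,0],[0,0,0],[0,0,0],[0,0,0],[0,0,0],[0,0,0],[0,0,0],[0,0,0],[0,0,0]]}}

```text
clock: 46.95
position: [0.5436, -0.2178, 0.1509]
ee_rot: [3.139, -0.011, 0.0]
force: [-0.7, 0.8, -1.8]
width: 0.476
gripper_force: 20.0
```

Call:
{"fn": "carry_out", "kwargs": {"claw": [3.5,3.5,3.5,3.5,3.5], "delta_pos": [[0,0,0],[0,0,0],[0,0,0],[0,0,0],[0,0,0]], "angular": [[0,0,0.1415],[0,0,0.1415],[0,0,0.1415],[0,0,0.1415],[0,0,0]]}}

```text
clock: 47.45
position: [0.5421, -0.21, 0.1515]
ee_rot: [3.016, -0.879, -0.001]
force: [0.1, 0.3, -0.5]
width: 0.473
gripper_force: 20.0
```

```bash
python3 - <<'E'
from h import *
st(); bott(); to(.544,-.213,.0125)
E
```

```text
47.45 [ 0.5421 -0.21    0.1515] [ 3.016e+00 -8.790e-01 -1.000e-03] F [ 0.1  0.3 -0.5] w 0.473 g 20.001291632652283
wrist 0.84 [321. 280.] [ 0.4797 -0.1751  0.    ]
wrist 0.73 [425. 135.] [ 0.5511 -0.3322  0.    ]
wrist 0.71 [238. 288.] [ 0.5187 -0.0976  0.    ]
tool delta cm [ 0.31  0.15 13.92]
```

Call:
{"fn": "carry_out", "kwargs": {"claw": [3.5,3.5,3.5,3.5,3.5,3.5,3.5,3.5], "delta_pos": [[0.3,0.1,4],[0,0,4],[0,0,3],[0,0,1.5],[0,0,0.8],[0,0,0.4],[0,0,0.3],[0,0,0]], "angular": [[0,0,0],[0,0,0],[0,0,0],[0,0,0],[0,0,0],[0,0,0],[0,0,0],[0,0,0]]}}

```text
clock: 48.35
position: [0.545, -0.2131, 0.0124]
ee_rot: [3.017, -0.875, 0.002]
force: [0.8, -0.6, -0.8]
width: 0.475
gripper_force: 20.0
```

Call:
{"fn": "carry_out", "kwargs": {"claw": [3.5,3.5,3.5], "delta_pos": [[0,0,0.2],[0,0,0.1],[0,0,0]], "angular": [[0,0,0],[0,0,0],[0,0,0]]}}

```text
clock: 48.65
position: [0.5455, -0.2131, 0.0098]
ee_rot: [3.017, -0.876, 0.003]
force: [0.0, 1.1, 4.3]
width: 0.48
gripper_force: 20.0
```

Call:
{"fn": "carry_out", "kwargs": {"claw": [5,5,5,5,5,5,5,5,0,0,0,0,0,0,0,0,0], "delta_pos": [[0,0,0],[0,0,0],[0,0,0],[0,0,-1],[0,0,-2],[0,0,-4],[0,0,-4],[0,0,-4],[0,0,0],[0,0,0],[0,0,0],[0,0,0],[0,0,0],[-3.9,1.9,0],[-3.9,1.9,0],[-3.9,1.9,0],[0,0,0]], "angular": [[0,0,0],[0,0,0],[0,0,0],[0,0,0],[0,0,0],[0,0,0],[0,0,0],[0,0,0],[0,0,-0.133],[0,0,-0.133],[0,0,-0.133],[0,0,-0.133],[0,0,-0.133],[0,0,0],[0,0,0],[0,0,0],[0,0,0]]}}

```text
clock: 50.35
position: [0.4281, -0.2855, 0.1592]
ee_rot: [3.136, 0.144, -0.005]
force: [0.1, 0.0, -0.3]
width: 0.005
gripper_force: 0.0
```

```bash
python3 - <<'E'
from h import *
st(); im=bott(); bott("scene"); front()
save(im,"w6"); to(.435,-.282,.03)
E
```

```text
50.35 [ 0.4281 -0.2855  0.1592] [ 3.136  0.144 -0.005] F [ 0.1  0.  -0.3] w 0.005 g 0.0
wrist 0.87 [247.  74.] [ 0.5464 -0.2111  0.    ]
wrist 0.76 [381.  72.] [ 0.5585 -0.33    0.    ]
wrist 0.7 [315.  74.] [ 0.5516 -0.2719  0.    ]
wrist 0.66 [122.  92.] [ 0.5207 -0.1     0.    ]
scene 0.72 [396. 233.] [ 0.5048 -0.0821  0.    ]
scene 0.68 [417. 203.] [ 0.5612 -0.2398  0.    ]
scene 0.62 [439. 190.] [ 0.5628 -0.3522  0.    ]
scene 0.56 [180. 310.] [0.6482 0.5367 0.    ]
scene 0.47 [428. 194.] [ 0.5726 -0.3064  0.    ]
wrist front 0.84 [ 0.4923 -0.2762  0.101 ]
tool delta cm [-0.02  0.17 12.91]
```

View pics/w6.png

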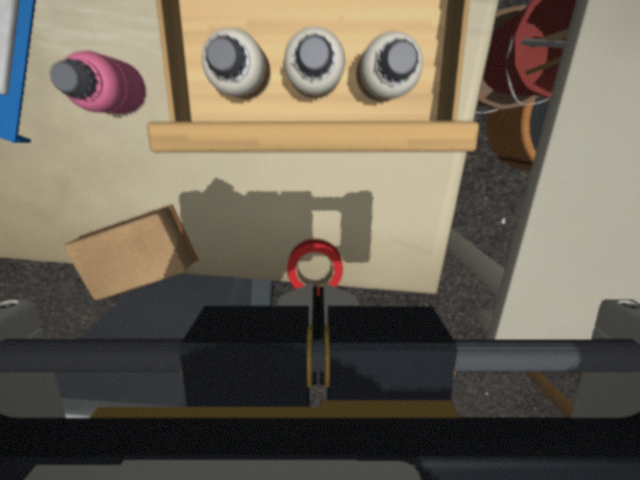

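The picture shows all three bottles standing in the drawer, at (235,65), (313,60) and (392,65). The drawer front is in line with the fingers. Descend and push it shut.

Call:
{"fn": "carry_out", "kwargs": {"claw": [0,0,0,0,0,0,0,0,0,0,0,0,0,0,0,0,0,0], "delta_pos": [[0,-0.2,4],[0,0,4],[0,0,4],[0,0,0.9],[2,0,0],[2,0,0],[0.7,0,0],[0.3,0,0],[0.3,0,0],[0.4,0,0],[0.6,0,0],[0.8,0,0],[0.8,0,0],[0.8,0,0],[0.8,0,0],[0.8,0,0],[0.6,0,0],[0.3,0,0]], "angular": [[0,0,0],[0,0,0],[0,0,0],[0,0,0],[0,0,0],[0,0,0],[0,0,0],[0,0,0],[0,0,0],[0,0,0],[0,0,0],[0,0,0],[0,0,0],[0,0,0],[0,0,0],[0,0,0],[0,0,0],[0,0,0]]}}

```text
clock: 52.45
position: [0.5459, -0.2678, 0.0298]
ee_rot: [-3.138, -0.157, -0.001]
force: [-1.1, -0.4, 0.9]
width: 0.004
gripper_force: 0.5
```

```bash
python3 - <<'E'
from h import *
st(); bott(); front()
E
```

```text
52.45 [ 0.5459 -0.2678  0.0298] [-3.138e+00 -1.570e-01 -1.000e-03] F [-1.1 -0.4  0.9] w 0.004 g 0.5435856990516186
wrist 0.95 [222. 147.] [ 0.6087 -0.2038  0.    ]
wrist 0.62 [327. 147.] [ 0.6153 -0.2662  0.    ]
wrist 0.58 [428. 149.] [ 0.6204 -0.3269  0.    ]
wrist 0.58 [ 63. 264.] [ 0.5226 -0.1012  0.    ]
wrist front 0.64 [ 0.5568 -0.2707  0.101 ]
```

Call:
{"fn": "carry_out", "kwargs": {"claw": [0,0,0,0,0,0,0,0,0,0,0,0,0], "delta_pos": [[0.4,0,0],[0.6,0,0],[0.6,0,0],[0.6,0,0],[0.6,0,0],[0.6,0,0],[0.6,0,0],[0.6,0,0],[0.6,0,0],[0.6,0,0],[0.6,0,0],[0.4,0,0],[0,0,0]], "angular": [[0,0,0],[0,0,0],[0,0,0],[0,0,0],[0,0,0],[0,0,0],[0,0,0],[0,0,0],[0,0,0],[0,0,0],[0,0,0],[0,0,0],[0,0,0]]}}

```text
clock: 53.95
position: [0.612, -0.2618, 0.0297]
ee_rot: [3.137, 0.156, -0.003]
force: [-6.4, -0.4, 3.4]
width: 0.005
gripper_force: 3.1
```

Call:
{"fn": "carry_out", "kwargs": {"claw": [0,0,0,0,0,0], "delta_pos": [[0.4,0,0],[0.4,0,0],[0.4,0,0],[0.3,0,0],[0.2,0,0],[0,0,0]], "angular": [[0,0,0],[0,0,0],[0,0,0],[0,0,0],[0,0,0],[0,0,0]]}}

```text
clock: 54.55
position: [0.6241, -0.2607, 0.0296]
ee_rot: [-3.138, -0.154, 0.016]
force: [-23.1, 0.7, 15.7]
width: 0.007
gripper_force: 11.1
```

At the stop again. Let go gently.

Call:
{"fn": "carry_out", "kwargs": {"claw": [0,0,0,0,0,0,0,0,0,0,0], "delta_pos": [[-0.4,0,0],[-0.4,0,0],[-0.4,0,0],[-0.4,0,0],[-0.5,0,0],[-1,0,0],[-2,0,0],[-3,0,0],[-3,0,0],[-3,0,-4],[0,0,-4]], "angular": [[0,0,0],[0,0,0],[0,0,0],[0,0,0],[0,0,0],[0,0,0],[0,0,0],[0,0,0],[0,0,0],[0,0,0],[0,0,0]]}}

```text
clock: 55.65
position: [0.4836, -0.2742, 0.1094]
ee_rot: [-3.137, -0.152, 0.009]
force: [0.9, -0.9, 0.1]
width: 0.003
gripper_force: 0.0
```

Call:
{"fn": "carry_out", "kwargs": {"claw": [0,0,0,0,0,0], "delta_pos": [[0,0,-4],[0,0,-4],[0,0,-4],[0,0,-4],[0,0,0],[0,0,0]], "angular": [[0,0,0],[0,0,0],[0,0,0],[0,0,0],[0,0,0],[0,0,0]]}}

```text
clock: 56.25
position: [0.4897, -0.2737, 0.2707]
ee_rot: [3.136, 0.157, 0.003]
force: [-0.1, 0.1, -1.8]
width: 0.006
gripper_force: 0.0
```

```bash
python3 - <<'E'
from h import *
st()
for n in ("wrist","scene","side"): im=front(n)
bott(); bott("scene")
im=arm.get_image("wrist")
for l in ["sandpaper_block","tape_roll","brush_flat"]:
    for d in arm.place_of(l,im)[:1]: print(l,at(im,d["centre"],0).round(3))
E
```

```text
56.25 [ 0.4897 -0.2737  0.2707] [3.136e+00 1.570e-01 3.000e-03] F [-0.1  0.1 -1.8] w 0.006 g 0.0
wrist front 0.67 [ 0.626  -0.2633  0.101 ]
scene front 0.68 [ 0.6096 -0.2629  0.101 ]
side front 0.5 [ 0.6409 -0.2482  0.101 ]
wrist 0.56 [181. 151.] [ 0.5222 -0.0993  0.    ]
scene 0.84 [184. 309.] [0.6437 0.5286 0.    ]
sandpaper_block [ 0.371 -0.106  0.   ]
tape_roll [ 0.369 -0.289  0.   ]
```

```bash
python3 -c "
from cell import arm
print(arm.sign_off())"
```

```text
the job is handed in; nothing more can be done
None
```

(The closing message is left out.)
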